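# Seat the pressing roller and lock it with the key

### The job

Tip the standing rubber roller over so that it lies in the V trough of the grey bracket and push it along fully home against the end stop. Then take the blue key from its wooden holder, put its square tip into the recess of the red knob and turn the knob clockwise (seen from above) as far as it goes, so that the yellow arm lies across above the roller; turn it with the key only and do not touch knob or arm with the hand. Finally stand the key back upright in its holder, let go, and leave the glue bottle, the tape and the leather block where they are.

Things in the scene. Friction and masses are not known exactly. Their poses are not given: they have to be found in the camera images.
- bracket: Grey bracket fixed to the table. Origin on the table under the trough's line; x runs along the trough from the loading end to the end stop, z up. Plate 12 mm thick, x -105 to +120, y +-50 mm (to +92 under the knob). Flat loading area x -105 to -20 mm. V trough x -20 to +100 on y = 0. Dark stop: face at x = +100 mm, 70 mm wide, top 42 mm above the table.
- home (a point): Where the roller's middle is when it lies fully home: bracket x = +60, y = 0, z = 32 mm; axes as the bracket. The V trough below has aluminium flanks at 45 degrees, tops 34 mm above the table and 60 mm apart; the lying roller just touches the plate between them (z = 12 mm) and centres itself.
- roller: Loose black rubber roller with aluminium end bands, 40 mm across, 80 mm long, about 0.2 kg. Origin at the centre of one end, z along its axis. It starts upright on the loading area (top 92 mm above the table), axis at bracket x -65 to -45 mm. Pushed near the top towards the stop it tips at 27 degrees and falls into the trough, 35 to 75 mm short of home.
- roller_mid (a point): Middle of the roller, on its axis, 40 mm from either end.
- keeper (a joint): Turn of the red knob and its yellow arm, rad, growing clockwise seen from above, 0 to 1.35 (hard stops). At 0 the arm points roughly along bracket +x, clear of the trough; at 1.35 along bracket -y, straight across above the roller. Starts between 0 and 0.25. Takes about 0.08 N m and stays where it is left.
- recess (a point): Centre of the mouth of the square recess in the top of the red knob (40 mm square, top 84 mm above the table; axis upright at bracket x = +60, y = +62 mm). Recess 17 x 17 mm, 22 mm deep, open upwards; its sides are parallel to this point's x and y, which turn with the knob; x points along the yellow arm.
- keeper_end (a point): Near the tip of the yellow arm, 72 mm from the knob axis. The arm is 16 mm wide, 5 mm thick, its underside 57 mm above the table (the lying roller's top is at 52 mm).
- key: Loose key, 0.12 kg, 78 mm tall, upright in its holder. Origin at the tip's bottom, z up. Square tip 14 mm (sides along x and y), 20 mm long, its lowest 12 mm tapering to 9 mm square; dark collar 34 mm across, z 20 to 24 mm; 16 mm shank; blue handle (see key_grip). Fully in the knob the collar rests on its top, origin 20 mm below the mouth; about 0.25 rad play before it drives.
- key_grip (a point): Middle of the key's flat blue handle, 58 mm above the key's origin; axes as the key. The handle is 32 mm wide along x, 12 mm thick along y, 40 mm tall (z 38 to 78 mm): grip it from above across the 12 mm.
- holder: Wooden block 62 x 62 mm, 26 mm high, fixed; origin on the table under its centre. A round hole 27 mm across goes down through its centre; the key stands with its tip in it and its collar on the top (key origin 6 mm above the table).
- glue: Amber glue bottle with a white cap, 64 mm across, 170 mm tall, standing; origin at its bottom. Leave alone.
- tape: Cream roll of tape lying flat, 100 mm across, 24 mm high; origin at its bottom centre. Leave alone.
- offcut: Tan leather-covered block 90 x 60 x 12 mm lying on the table; origin at its bottom centre. Leave alone.
Not all that is in view belongs to the job. Of the things that look like the key, the middle-sized one is meant.

How it is judged:
By the outcome, as a careful person would: the job done as asked, in the order asked, and still so for the second after the job is handed in, with the robot touching nothing.
It also fails if it takes over 67 s, if anything falls off the work surface, if the arm or the gripper's body presses on something with over 40 N, if the wrist force passes 120 N, or if a joint passes its speed limit or range.

### The arm

A 6-joint arm with a two-finger parallel gripper is mounted at the origin on the work surface. World frame = base frame: x ahead of the robot, y to its left, z up, the work surface at z = 0. Lengths are in m, angles in rad, forces in N, time in s.
With the tool pointing down it reaches from about 0.3 to 0.875 m from the base axis. Payload 6.4 kg.
Tool frame: the origin (TCP) lies midway between the tips of the shut fingers; the grasp point (between the pads) lies 19 mm behind it; z points along the fingers, y is the line along which they close (so a half turn about z gives the same grasp; the last joint's range is limited). The gripper opens to 85 mm and grips with 20 to 120 N. Pads are 22 mm wide; open, the fingers measure 114 mm over their backs; the gripper's body (76 mm by 85 mm) begins 54 mm behind the grasp point. The pads swing forward as they close: fully open they stand 13 mm farther back than shut.
Start: joints at [1.078, 0.181, 1.607, -0, 1.354, -0.206], TCP at [0.163, 0.552, 0.231] pointing down, gripper open.
Joint ranges: [-2.99, 2.99], [-0.89, 2.07], [0.3, 2.58], [-1.14, 4.28], [0, 2.63], [-3.12, 3.12]. Speed limits (rad/s): [2.57, 2.57, 3.01, 3.14, 3.14, 3.14].

### API

Orientations are given as a unit quaternion [w, x, y, z].
In Python, from bench import ctrl, vision, workorder gives the robot as it stands. The module is installed in compiled form; this text tells all that it offers.
- The arm moves only by the tool servo_tool, never from a script. Its argument "steps" is a list of rows, each an object of numbers: "dx", "dy", "dz": the shift along the world's x, y, z as a fraction of full scale; "wx", "wy", "wz": the turn, a rotation vector about the world's x, y, z as a fraction of full scale. A call has exactly 5 rows; each row is the pose to reach, as a shift and turn from the pose commanded when the call began, turning the shorter way round; what a row does not reach only later rows make up. Full scale, the value 1, is 100 mm for a shift and pi rad for a turn. A row lasts 1/12 s, in which the tool goes at most 41.7 mm and 7.16 degrees, less where a joint would pass 70% of its speed; a pose out of reach is approached as far as the arm can. A call with a number of a shift or a turn outside -1 to 1 is refused whole. A call with a gripper value outside its range is refused whole. "jaw" is the opening, from 0 (shut) to 1 (fully open), set as the call begins (left out, the last holds). The fingers move at their own pace and stop on an object; the grip force is fixed at half the most. Time passes only in rows, so rows that repeat a pose let the fingers close, or fill a call up. It gives the time, the measured TCP pose, the force, the opening and the grip force at its end, in the units of the state.
- ctrl.get_obs(): the state, without advancing time (a new reading comes with each control period).
- vision.camera(name): name is "side" or "top" or "wrist"; returns a dict with "frame" (400x640x3 uint8, red, green, blue), "vfov" (degrees; the focal length in pixels is half the picture's height over the tangent of half this angle, whatever the lens; pixels are square), "cx", "cy" (the principal point, pixels), "camera_from_world" (4x4, takes a point from world to camera coordinates). Camera axes: x right, y up, looking along -z (the intrinsics and any distortion apply to the point x, -y, -z); pixel columns grow to the right and rows downward; lengths in m; the calibration is good to about 2 mm. A picture is of the moment at which its call begins. There is no depth.
- workorder.hand_in(): hands the job in; it is judged then, once.
The state is a dict: "time_s": time; "q": joint angles; "dq": joint speeds; "joint_efforts": joint torques, N m; "eef_pos": TCP position; "eef_rot": TCP orientation; "wrist_force": force on the tool from outside, world axes, zero at the start; "torque": the same for the moment, N m; "opening": opening from 0.0 (shut) to 1.0 (fully open); "grasp_force": force on a finger pad.
Only numpy, scipy, OpenCV 4.12 (cv2) and the standard library are available. Lean on these libraries where they do the work, as an engineer would, in place of code of your own. Each camera call takes 0.05 s, during which the arm holds its last target. There are 200 camera calls.

## Working session

There is one attempt and no reset: what is moved stays moved. The work goes in short steps, Python scripts to look and compute and a tool call to move; the robot and the scene stay as the last step left them, time stands still between calls to the robot, and variables do not carry over. Pictures are saved under pics/ and viewed, at most 10 in all, crops included, and the job is handed in when it is done.

Besides the shell and the picture viewer there is one more tool, called after "Call:" in YAML: its name, and indented under it one key for each argument. servo_tool: Moves the arm, as the interface text tells. Its arguments: {"type":"object","properties":{"steps":{"type":"array","items":{"type":"object","properties":{"dx":{"type":"number"},"dy":{"type":"number"},"dz":{"type":"number"},"wx":{"type":"number"},"wy":{"type":"number"},"wz":{"type":"number"}}}},"jaw":{"type":"number"}},"required":["steps"]}

```bash
mkdir -p pics; cat > h.py <<'E'
import numpy as np, cv2, pickle
from bench import ctrl, vision, workorder
def snap(n):
    c=vision.camera(n); return c
def save(c,name): cv2.imwrite('pics/'+name, c['frame'][:,:,::-1])
E
python3 - <<'E'
from h import *
for n in ('top','side','wrist'):
    c=snap(n); pickle.dump(c,open(n+'0.pkl','wb')); print(n,{k:v for k,v in c.items() if k!='frame'})
    save(c,n+'0.png')
print(ctrl.get_obs())
E
```

```text
top {'vfov': 54.61514024684059, 'cx': 318.48272941360864, 'cy': 197.66765688632353, 'camera_from_world': array([[-0.01688339, -0.99981858, -0.00881781,  0.03570765],
       [ 0.98911389, -0.01799068,  0.14604812, -0.56578093],
       [-0.14618026, -0.00625603,  0.98923819, -1.11791119],
       [ 0.        ,  0.        ,  0.        ,  1.        ]])}
side {'vfov': 55.11497993991726, 'cx': 323.7525470354451, 'cy': 195.1989300690078, 'camera_from_world': array([[ 0.81004086, -0.58626577, -0.01123613, -0.45646967],
       [ 0.32447202,  0.43219598,  0.84138252, -0.29147908],
       [-0.48841756, -0.68520003,  0.54032325, -0.6642035 ],
       [ 0.        ,  0.        ,  0.        ,  1.        ]])}
wrist {'vfov': 69.36297112170062, 'cx': 319.8715008638153, 'cy': 199.4503688913983, 'camera_from_world': array([[ 0.28366734,  0.958921  , -0.00183012, -0.57373934],
       [-0.91576079,  0.27033258, -0.29715733,  0.03891073],
       [-0.28445566,  0.08596978,  0.95482678, -0.38041028],
       [ 0.        ,  0.        ,  0.        ,  1.        ]])}
{'time_s': 0.15, 'q': array([ 1.07770627e+00,  1.81387032e-01,  1.60776445e+00, -1.79390877e-05,
        1.35378977e+00, -2.06271522e-01]), 'dq': array([-0.00029164, -0.00153284, -0.00198733,  0.00041682,  0.00036941,
       -0.00255588]), 'joint_efforts': array([ 2.23616647e-03, -4.45260215e+01, -3.51697290e+01, -1.67984363e-04,
        5.86334296e-03, -3.49792481e-05]), 'eef_pos': array([0.16244077, 0.55114455, 0.23058845]), 'eef_rot': array([-2.22783990e-04,  1.42916261e-01,  9.89734554e-01, -6.36487920e-04]), 'wrist_force': array([ 0.43697381,  0.25050794, -0.1667266 ]), 'torque': array([ 0.05703216, -0.03512861,  0.01384871]), 'grasp_force': 0.0, 'opening': 0.9996902724400518}
```

View pics/top0.png

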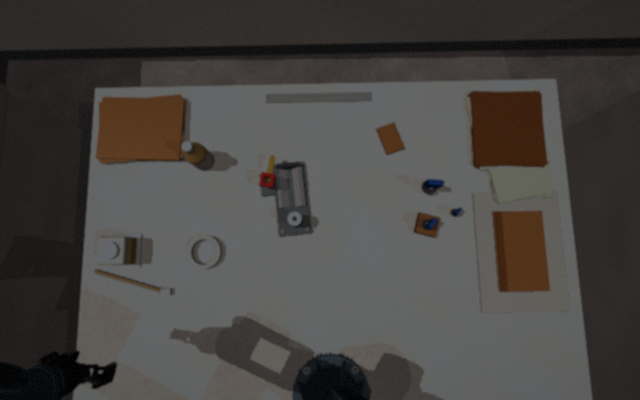

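View pics/side0.png

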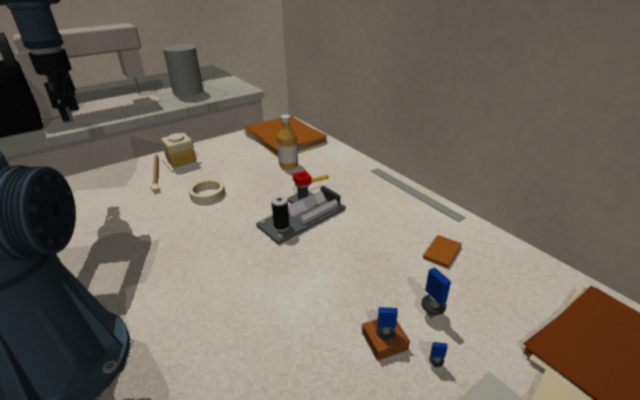

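Top view: bracket near (292,200) with the roller at (294,218), the red knob at (268,181), the holder with its key at (427,224), glue at (197,155) and tape at (205,251). The large and small key decoys are at (432,186) and (456,211). The side view agrees.

```bash
cat >> h.py <<'E'
def K(c):
    f=c['frame'].shape[0]/2/np.tan(np.radians(c['vfov'])/2); return f
def ray(c,u,v):
    M=c['camera_from_world'];R=M[:3,:3];C=-R.T@M[:3,3]
    f=K(c); d=R.T@np.array([(u-c['cx'])/f,-(v-c['cy'])/f,-1.]); return C,d/np.linalg.norm(d)
def onz(c,u,v,z):
    C,d=ray(c,u,v); return C+d*(z-C[2])/d[2]
def proj(c,p):
    M=c['camera_from_world']; q=M[:3,:3]@np.asarray(p)+M[:3,3]; f=K(c)
    return np.array([c['cx']+f*q[0]/-q[2], c['cy']-f*q[1]/-q[2]])
def meet(rays):
    A=0;b=0
    for C,d in rays:
        P=np.eye(3)-np.outer(d,d); A=A+P; b=b+P@C
    x=np.linalg.solve(A,b); return x,[np.linalg.norm((np.eye(3)-np.outer(d,d))@(x-C)) for C,d in rays]
E
python3 - <<'E'
from h import *
from scipy.spatial.transform import Rotation as Ro
t,s,w=[pickle.load(open(n+'0.pkl','rb')) for n in('top','side','wrist')]
for n,a,z in (('knob',(268,181),.084),('roller',(294,218),.092),('holder',(427,224),.026),('key',(432,223),.084),('bracketfarR',(305,163),.012),('BL',(279,235),.012),('BR',(312,232),.012),('glue',(188,147),.17),('tape',(205,251),.024),('offc',(390,138),.012),('bigkey',(432,186),.1),('stop',(291,163),.042)):
    print(n,onz(t,*a,z).round(3))
print(meet([ray(t,268,181),ray(s,303,180)]),meet([ray(t,432,222),ray(s,388,310)]))
M=w['camera_from_world'];C=-M[:3,:3].T@M[:3,3];R=Ro.from_quat([.142916,.989735,-.000636,-.000223]).as_matrix()
print('cam in tool',R.T@(C-[.16244,.55114,.23059]),'look in tool',R.T@(-M[2,:3]),'right',R.T@M[0,:3])
print('tool y',R[:,1])
E
```

```text
knob [0.612 0.171 0.084]
roller [0.502 0.096 0.092]
holder [ 0.483 -0.298  0.026]
key [ 0.481 -0.297  0.084]
bracketfarR [0.681 0.066 0.012]
BL [0.459 0.148 0.012]
BR [0.466 0.047 0.012]
glue [0.693 0.377 0.17 ]
tape [0.414 0.368 0.024]
offc [ 0.756 -0.202  0.012]
bigkey [ 0.585 -0.298  0.1  ]
stop [0.674 0.107 0.042]
(array([0.61658709, 0.17238191, 0.06897218]), [np.float64(0.002224118680135624), np.float64(0.0022241186801356923)]) (array([ 0.48438687, -0.2978215 ,  0.07996775]), [np.float64(5.654822369359851e-05), np.float64(5.654822369368015e-05)])
cam in tool [ 0.07535279 -0.00028418 -0.14312871] look in tool [-2.97404224e-01 -7.23146927e-04  9.54751384e-01] right [-8.03169137e-04  9.99999549e-01  5.07232265e-04]
tool y [ 0.28289742  0.95914926 -0.00132268]
```

Call:
servo_tool:
  steps:
    - {"dx": 0.2,"dy": -0.2,"dz": 0.1,"wz": 0.03}
    - {"dx": 0.4,"dy": -0.4,"dz": 0.2,"wz": 0.06}
    - {"dx": 0.6,"dy": -0.6,"dz": 0.3,"wz": 0.09}
    - {"dx": 0.8,"dy": -0.8,"dz": 0.4,"wz": 0.1}
    - {"dx": 1,"dy": -1,"dz": 0.5,"wz": 0.11}
  jaw: 0

```text
$.steps[0]: bad value
```

Call:
servo_tool:
  steps:
    - {"dx": 0.2,"dy": -0.2}
    - {"dx": 0.4,"dy": -0.4}
    - {"dx": 0.6,"dy": -0.6}
    - {"dx": 0.8,"dy": -0.8}
    - {"dx": 1,"dy": -1}

```text
$.steps[0]: bad value
```

Call:
servo_tool:
  steps:
    - {"dx": 0.2,"dy": -0.2}
    - {"dx": 0.4,"dy": -0.4}
    - {"dx": 0.6,"dy": -0.6}
    - {"dx": 0.8,"dy": -0.8}
    - {"dx": 1,"dy": -1}

```text
$.steps[0]: bad value
```

Call:
servo_tool:
  steps:
    - {"dx": 0.2,"dy": -0.2}
    - {"dx": 0.4,"dy": -0.4}
    - {"dx": 0.6,"dy": -0.6}
    - {"dx": 0.7,"dy": -0.9}
    - {"dx": 0.7,"dy": -1}

```text
$.steps[0]: bad value
```

```bash
python3 - <<'E'
from h import *
print(ctrl.get_obs()['dq'].round(3))
c=snap('wrist'); c=snap('wrist'); pickle.dump(c,open('w1.pkl','wb')); save(c,'w1.png'); print(ctrl.get_obs()['eef_pos'])
E
```

```text
[-0.    -0.002 -0.002  0.     0.    -0.003]
[0.16251016 0.55129796 0.23086102]
```

View pics/w1.png

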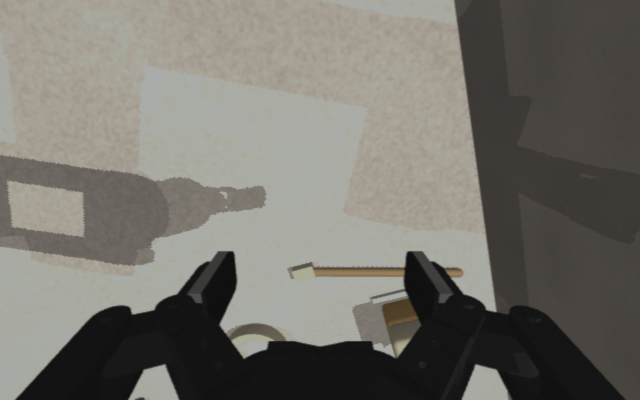

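The wrist view shows only the empty table, because those moves were refused. I'll send all six numbers in every row this time.

Call:
servo_tool:
  steps:
    - {"dx": 0.2,"dy": -0.2,"dz": 0.1,"wx": 0,"wy": 0,"wz": 0.03}
    - {"dx": 0.4,"dy": -0.4,"dz": 0.2,"wx": 0,"wy": 0,"wz": 0.06}
    - {"dx": 0.6,"dy": -0.6,"dz": 0.3,"wx": 0,"wy": 0,"wz": 0.09}
    - {"dx": 0.8,"dy": -0.8,"dz": 0.4,"wx": 0,"wy": 0,"wz": 0.1}
    - {"dx": 1,"dy": -1,"dz": 0.6,"wx": 0,"wy": 0,"wz": 0.11}
  jaw: 0

```text
time_s: 0.67
eef_pos: [0.2625, 0.4497, 0.2897]
eef_rot: [-0.001, -0.031, 1.0, -0.001]
wrist_force: [1.1, 0.2, -0.8]
opening: 0.302
grasp_force: 0.0
```

Call:
servo_tool:
  steps:
    - {"dx": 0.2,"dy": -0.2,"dz": 0,"wx": 0,"wy": 0,"wz": 0}
    - {"dx": 0.4,"dy": -0.4,"dz": 0,"wx": 0,"wy": 0,"wz": 0}
    - {"dx": 0.6,"dy": -0.6,"dz": 0,"wx": 0,"wy": 0,"wz": 0}
    - {"dx": 0.8,"dy": -0.8,"dz": 0,"wx": 0,"wy": 0,"wz": 0}
    - {"dx": 1,"dy": -1,"dz": 0,"wx": 0,"wy": 0,"wz": 0}

```text
time_s: 1.08
eef_pos: [0.3634, 0.3504, 0.2914]
eef_rot: [0.0, -0.029, 1.0, 0.0]
wrist_force: [0.2, 1.0, 0.8]
opening: -0.001
grasp_force: 0.0
```

Call:
servo_tool:
  steps:
    - {"dx": 0.2,"dy": -0.2,"dz": 0,"wx": 0,"wy": 0,"wz": 0}
    - {"dx": 0.4,"dy": -0.4,"dz": 0,"wx": 0,"wy": 0,"wz": 0}
    - {"dx": 0.6,"dy": -0.6,"dz": 0,"wx": 0,"wy": 0,"wz": 0}
    - {"dx": 0.8,"dy": -0.8,"dz": 0,"wx": 0,"wy": 0,"wz": 0}
    - {"dx": 1,"dy": -1,"dz": 0,"wx": 0,"wy": 0,"wz": 0}

```text
time_s: 1.5
eef_pos: [0.4634, 0.2504, 0.2913]
eef_rot: [0.0, -0.029, 1.0, 0.0]
wrist_force: [0.6, 0.5, 0.0]
opening: -0.002
grasp_force: 0.0
```

Call:
servo_tool:
  steps:
    - {"dx": 0.2,"dy": -0.2,"dz": 0,"wx": 0,"wy": 0,"wz": 0}
    - {"dx": 0.4,"dy": -0.4,"dz": 0,"wx": 0,"wy": 0,"wz": 0}
    - {"dx": 0.6,"dy": -0.6,"dz": 0,"wx": 0,"wy": 0,"wz": 0}
    - {"dx": 0.8,"dy": -0.8,"dz": 0,"wx": 0,"wy": 0,"wz": 0}
    - {"dx": 1,"dy": -1,"dz": 0,"wx": 0,"wy": 0,"wz": 0}

```text
time_s: 1.92
eef_pos: [0.5634, 0.1504, 0.2912]
eef_rot: [-0.0, -0.029, 1.0, 0.0]
wrist_force: [0.2, 0.4, -0.4]
opening: 0.001
grasp_force: 0.0
```

Call:
servo_tool:
  steps:
    - {"dx": 0.3,"dy": -0.1,"dz": 0,"wx": 0,"wy": 0,"wz": 0}
    - {"dx": 0.6,"dy": -0.2,"dz": 0,"wx": 0,"wy": 0,"wz": 0}
    - {"dx": 0.9,"dy": -0.3,"dz": 0,"wx": 0,"wy": 0,"wz": 0}
    - {"dx": 0.9,"dy": -0.3,"dz": 0,"wx": 0,"wy": 0,"wz": 0}
    - {"dx": 0.9,"dy": -0.3,"dz": 0,"wx": 0,"wy": 0,"wz": 0}

```text
time_s: 2.33
eef_pos: [0.6534, 0.1205, 0.2896]
eef_rot: [-0.001, -0.029, 1.0, 0.0]
wrist_force: [-0.6, 0.4, -0.1]
opening: 0.003
grasp_force: 0.0
```

```bash
python3 - <<'E'
from h import *
c=snap('wrist'); c=snap('wrist'); pickle.dump(c,open('w2.pkl','wb')); save(c,'w2.png'); o=ctrl.get_obs();print(o['eef_pos'],o['eef_rot'],o['time_s'],abs(o['dq']).max())
E
```

```text
[0.65211814 0.1217578  0.29079431] [-6.07961900e-04 -2.94248086e-02  9.99566806e-01  1.09990486e-04] 2.4333 0.027178809513598183
```

View pics/w2.png

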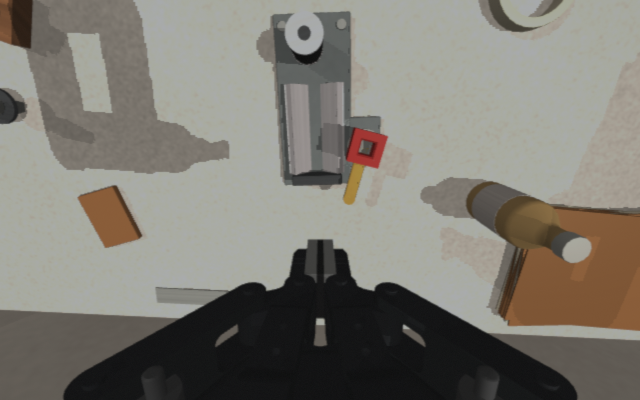

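The wrist view shows the bracket from (273,12) to (345,186), the roller top at (304,33), the red knob at (367,148) with its recess, and the yellow arm running down to about (350,200). The glue bottle is at right.

```bash
cat >> h.py <<'E'
def red(c):
    h=cv2.cvtColor(c['frame'],cv2.COLOR_RGB2HSV); return ((h[...,0]<6)|(h[...,0]>174))&(h[...,1]>190)&(h[...,2]>70)
def yel(c):
    h=cv2.cvtColor(c['frame'],cv2.COLOR_RGB2HSV); return (h[...,0]>17)&(h[...,0]<32)&(h[...,1]>150)&(h[...,2]>100)
def blue(c):
    h=cv2.cvtColor(c['frame'],cv2.COLOR_RGB2HSV); return (h[...,0]>105)&(h[...,0]<130)&(h[...,1]>150)&(h[...,2]>40)
def blobs(m,amin=15):
    cs,_=cv2.findContours(m.astype(np.uint8),cv2.RETR_EXTERNAL,cv2.CHAIN_APPROX_NONE)
    return sorted([k for k in cs if cv2.contourArea(k)>amin],key=lambda k:-cv2.contourArea(k))
def rect(c,k,z):
    """cast outline on plane z, min-area rectangle: centre(m), size(mm), angle(deg)"""
    p=np.array([onz(c,u,v,z)[:2] for u,v in k[:,0]]); r=cv2.minAreaRect((p*1000).astype(np.float32)); return np.array(r[0]).round(1),np.array(r[1]).round(1),round(r[2],1)
E
python3 - <<'E'
from h import *
c=pickle.load(open('w2.pkl','rb'))
k=blobs(red(c)); print(len(k),[cv2.boundingRect(x) for x in k[:3]]); print('knob',rect(c,k[0],.084))
y=blobs(yel(c)); 
for x in y[:2]: print('arm',cv2.boundingRect(x),rect(c,x,.062))
for n,a,z in (('p1',(273,13),.012),('p2',(350,11),.012),('p3',(282,186),.012),('rol',(304,33),.092),('stopL',(293,178),.042),('stopR',(341,178),.042),('fl1',(285,83),.034),('fl2',(344,83),.034),('fl3',(292,176),.034),('fl4',(340,174),.034)): print(n,(onz(c,*a,z)*1000).round(1))
g=cv2.cvtColor(c['frame'],cv2.COLOR_RGB2GRAY)
cv2.imwrite('pics/crop1.png',cv2.resize(c['frame'][0:220,255:405,::-1],None,fx=3.6,fy=2.7*1.0+0.0 if 0 else 2.7,interpolation=cv2.INTER_CUBIC) if 0 else cv2.resize(c['frame'][0:215,240:420,::-1],None,fx=2.7,fy=2.7,interpolation=cv2.INTER_CUBIC))
E
```

```text
0 []Traceback (most recent call last):
  File "<stdin>", line 3, in <module>
IndexError: list index out of range
```

```bash
python3 - <<'E'
from h import *
c=pickle.load(open('w2.pkl','rb')); h=cv2.cvtColor(c['frame'],cv2.COLOR_RGB2HSV)
for u,v in ((354,147),(367,134),(380,147),(353,185),(350,195)): print(c['frame'][v,u],h[v,u])
t=pickle.load(open('top0.pkl','rb'));h=cv2.cvtColor(t['frame'],cv2.COLOR_RGB2HSV)
for u,v in ((432,184),(432,222),(268,176)): print(t['frame'][v,u],h[v,u])
E
sed -i "s/>190)&(h\[...,2\]>70)/>170)\&(h[...,2]>70)/" h.py
cat > m1.py <<'E'
from h import *
c=pickle.load(open('w2.pkl','rb'))
k=blobs(red(c)); print(len(k),[cv2.boundingRect(x) for x in k[:3]])
if k: print('knob',rect(c,k[0],.084))
y=blobs(yel(c)); 
for x in y[:2]: print('arm',cv2.boundingRect(x),rect(c,x,.062))
for n,a,z in (('p1',(273,13),.012),('p2',(350,11),.012),('p3',(282,186),.012),('rol',(304,33),.092),('stopL',(293,178),.042),('stopR',(341,178),.042),('fl1',(285,83),.034),('fl2',(344,83),.034),('fl3',(292,176),.034),('fl4',(340,174),.034)): print(n,(onz(c,*a,z)*1000).round(1))
cv2.imwrite('pics/crop1.png',cv2.resize(c['frame'][0:215,240:420,::-1],None,fx=2.7,fy=2.7,interpolation=cv2.INTER_CUBIC))
E
python3 m1.py
```

```text
[161  53  49] [  1 177 161]
[161  55  51] [  1 174 161]
[162  56  52] [  1 173 162]
[165 133  62] [ 21 159 165]
[163 129  60] [ 20 161 163]
[ 3 23 54] [108 241  54]
[14 34 75] [110 207  75]
[74 13 10] [  1 221  74]
1 [(347, 129, 39, 38)]
knob (array([617.9, 173.5]), array([39.5, 38.8]), 80.1)
arm (344, 163, 20, 41) (array([668.2, 165. ]), array([13.2, 54.3]), 79.4)
p1 [463.1  50.1  12. ]
p2 [455.3 147.7  12. ]
p3 [689.8  65.8  12. ]
rol [501.3  95.3  92. ]
stopL [669.5  84.4  42. ]
stopR [665.7 150.8  42. ]
fl1 [546.9  69.7  34. ]
fl2 [542.5 145.5  34. ]
fl3 [668.6  82.2  34. ]
fl4 [661.8 149.6  34. ]
```

View pics/crop1.png

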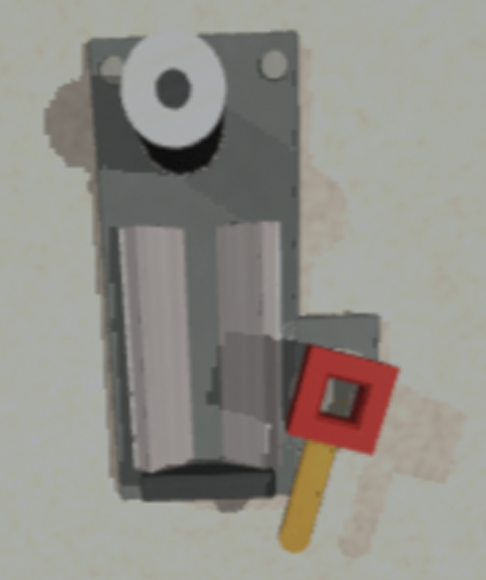

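Fit: knob (0.618,0.1735), recess axis about -10°, bracket yaw about 4.2°, origin (0.5626,0.107), roller (0.501,0.095). That puts the keeper at about 0.02. Next I go behind the roller.

Call:
servo_tool:
  steps:
    - {"dx": -0.2,"dy": -0.03,"dz": 0,"wx": 0,"wy": 0,"wz": 0}
    - {"dx": -0.5,"dy": -0.06,"dz": 0,"wx": 0,"wy": 0,"wz": 0}
    - {"dx": -0.8,"dy": -0.09,"dz": 0,"wx": 0,"wy": 0,"wz": 0}
    - {"dx": -1,"dy": -0.12,"dz": 0,"wx": 0,"wy": 0,"wz": 0}
    - {"dx": -1,"dy": -0.15,"dz": 0,"wx": 0,"wy": 0,"wz": 0.004}

```text
time_s: 2.85
eef_pos: [0.5487, 0.1078, 0.2921]
eef_rot: [-0.0, -0.037, 0.999, 0.0]
wrist_force: [0.1, -0.9, 0.9]
opening: 0.001
grasp_force: 0.0
```

Call:
servo_tool:
  steps:
    - {"dx": -0.3,"dy": -0.05,"dz": 0,"wx": 0,"wy": 0,"wz": 0}
    - {"dx": -0.6,"dy": -0.1,"dz": 0,"wx": 0,"wy": 0,"wz": 0}
    - {"dx": -0.9,"dy": -0.15,"dz": -0.1,"wx": 0,"wy": 0,"wz": 0}
    - {"dx": -0.98,"dy": -0.15,"dz": -0.3,"wx": 0,"wy": 0,"wz": 0}
    - {"dx": -0.98,"dy": -0.15,"dz": -0.5,"wx": 0,"wy": 0,"wz": 0}

```text
time_s: 3.27
eef_pos: [0.4534, 0.092, 0.2423]
eef_rot: [0.002, -0.036, 0.999, -0.0]
wrist_force: [0.2, -0.4, 0.3]
opening: 0.002
grasp_force: 0.0
```

Call:
servo_tool:
  steps:
    - {"dx": 0,"dy": 0,"dz": -0.2,"wx": 0,"wy": 0,"wz": 0}
    - {"dx": 0,"dy": 0,"dz": -0.4,"wx": 0,"wy": 0,"wz": 0}
    - {"dx": 0,"dy": 0,"dz": -0.6,"wx": 0,"wy": 0,"wz": 0}
    - {"dx": 0,"dy": 0,"dz": -0.8,"wx": 0,"wy": 0,"wz": 0}
    - {"dx": 0,"dy": 0,"dz": -1,"wx": 0,"wy": 0,"wz": 0}

```text
time_s: 3.68
eef_pos: [0.4548, 0.092, 0.1411]
eef_rot: [0.001, -0.036, 0.999, -0.0]
wrist_force: [-0.8, 0.6, 0.0]
opening: 0.0
grasp_force: 0.0
```

Call:
servo_tool:
  steps:
    - {"dx": 0,"dy": 0,"dz": -0.2,"wx": 0,"wy": 0,"wz": 0}
    - {"dx": 0,"dy": 0,"dz": -0.4,"wx": 0,"wy": 0,"wz": 0}
    - {"dx": 0,"dy": 0,"dz": -0.55,"wx": 0,"wy": 0,"wz": 0}
    - {"dx": 0,"dy": 0,"dz": -0.62,"wx": 0,"wy": 0,"wz": 0}
    - {"dx": 0,"dy": 0,"dz": -0.62,"wx": 0,"wy": 0,"wz": 0}

```text
time_s: 4.1
eef_pos: [0.4535, 0.0919, 0.0782]
eef_rot: [-0.001, -0.036, 0.999, 0.0]
wrist_force: [0.2, 0.9, 0.2]
opening: 0.0
grasp_force: 0.0
```

```bash
python3 - <<'E'
from h import *
o=ctrl.get_obs();print(o['eef_pos'],o['eef_rot'],o['time_s'],o['wrist_force'])
c=snap('side'); cv2.imwrite('pics/s1.png',cv2.resize(c['frame'][120:270,200:400,::-1],None,fx=3,fy=3))
E
```

```text
[0.45347905 0.09189309 0.07818449] [-1.18944862e-03 -3.60405825e-02  9.99349610e-01  1.36237679e-04] 4.1 [0.16461737 0.86831468 0.22811062]
```

View pics/s1.png

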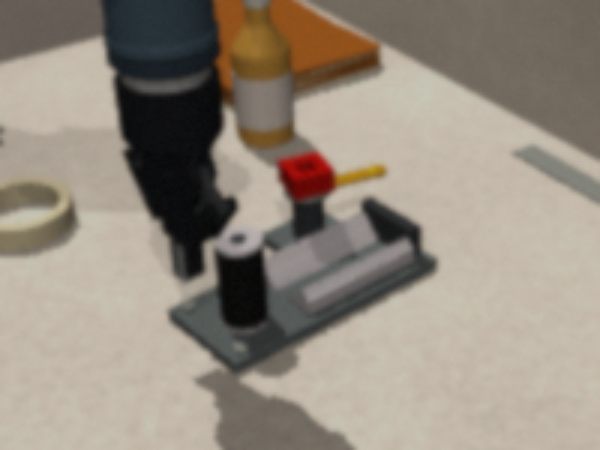

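The fingers (crop (187,270)) stand behind the upright roller (240,280). Pushing now.

Call:
servo_tool:
  steps:
    - {"dx": 0.1,"dy": 0.007,"dz": 0,"wx": 0,"wy": 0,"wz": 0}
    - {"dx": 0.2,"dy": 0.015,"dz": 0,"wx": 0,"wy": 0,"wz": 0}
    - {"dx": 0.28,"dy": 0.02,"dz": 0,"wx": 0,"wy": 0,"wz": 0}
    - {"dx": 0.36,"dy": 0.026,"dz": 0,"wx": 0,"wy": 0,"wz": 0}
    - {"dx": 0.44,"dy": 0.032,"dz": 0,"wx": 0,"wy": 0,"wz": 0}

```text
time_s: 4.57
eef_pos: [0.5003, 0.0948, 0.0799]
eef_rot: [0.001, -0.036, 0.999, -0.0]
wrist_force: [-0.2, 0.2, 0.1]
opening: 0.0
grasp_force: 0.0
```

Call:
servo_tool:
  steps:
    - {"dx": 0.08,"dy": 0.006,"dz": 0,"wx": 0,"wy": 0,"wz": 0}
    - {"dx": 0.16,"dy": 0.012,"dz": 0,"wx": 0,"wy": 0,"wz": 0}
    - {"dx": 0.2,"dy": 0.015,"dz": 0,"wx": 0,"wy": 0,"wz": 0}
    - {"dx": 0.2,"dy": 0.015,"dz": 0,"wx": 0,"wy": 0,"wz": 0}
    - {"dx": 0.2,"dy": 0.015,"dz": 0,"wx": 0,"wy": 0,"wz": 0}

```text
time_s: 4.98
eef_pos: [0.5186, 0.0962, 0.079]
eef_rot: [-0.0, -0.036, 0.999, 0.0]
wrist_force: [-0.2, 0.2, -0.5]
opening: 0.002
grasp_force: 0.0
```

```bash
python3 - <<'E'
from h import *
c=snap('side'); cv2.imwrite('pics/s2.png',cv2.resize(c['frame'][120:270,200:400,::-1],None,fx=3,fy=3))
E
```

```text
(no output)
```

View pics/s2.png

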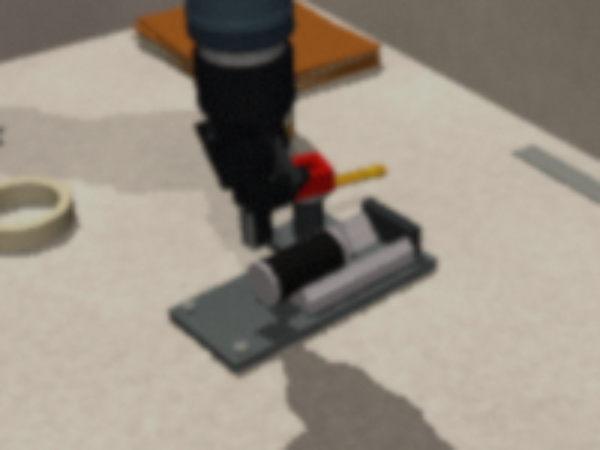

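The roller lies in the trough with its rear end at crop (265,280). The fingers retreat, drop behind it, and push along the trough.

Call:
servo_tool:
  steps:
    - {"dx": -0.15,"dy": 0.02,"dz": 0,"wx": 0,"wy": 0,"wz": 0}
    - {"dx": -0.3,"dy": 0.04,"dz": 0,"wx": 0,"wy": 0,"wz": 0}
    - {"dx": -0.42,"dy": 0.05,"dz": 0,"wx": 0,"wy": 0,"wz": 0}
    - {"dx": -0.42,"dy": 0.05,"dz": -0.2,"wx": 0,"wy": 0,"wz": 0}
    - {"dx": -0.42,"dy": 0.05,"dz": -0.35,"wx": 0,"wy": 0,"wz": 0}

```text
time_s: 5.45
eef_pos: [0.4761, 0.1014, 0.0443]
eef_rot: [0.001, -0.036, 0.999, -0.0]
wrist_force: [0.0, -0.3, -0.5]
opening: -0.002
grasp_force: 0.0
```

Call:
servo_tool:
  steps:
    - {"dx": 0,"dy": 0,"dz": -0.1,"wx": 0,"wy": 0,"wz": 0}
    - {"dx": 0,"dy": 0,"dz": -0.13,"wx": 0,"wy": 0,"wz": 0}
    - {"dx": 0.1,"dy": 0.007,"dz": -0.13,"wx": 0,"wy": 0,"wz": 0}
    - {"dx": 0.2,"dy": 0.015,"dz": -0.13,"wx": 0,"wy": 0,"wz": 0}
    - {"dx": 0.3,"dy": 0.022,"dz": -0.13,"wx": 0,"wy": 0,"wz": 0}

```text
time_s: 5.87
eef_pos: [0.5085, 0.1034, 0.0322]
eef_rot: [0.001, -0.036, 0.999, -0.0]
wrist_force: [0.5, -0.9, -1.2]
opening: 0.005
grasp_force: 0.0
```

Call:
servo_tool:
  steps:
    - {"dx": 0.08,"dy": 0.006,"dz": 0,"wx": 0,"wy": 0,"wz": 0}
    - {"dx": 0.16,"dy": 0.012,"dz": 0,"wx": 0,"wy": 0,"wz": 0}
    - {"dx": 0.24,"dy": 0.018,"dz": 0,"wx": 0,"wy": 0,"wz": 0}
    - {"dx": 0.32,"dy": 0.024,"dz": 0,"wx": 0,"wy": 0,"wz": 0}
    - {"dx": 0.4,"dy": 0.03,"dz": 0,"wx": 0,"wy": 0,"wz": 0}

```text
time_s: 6.28
eef_pos: [0.5464, 0.1068, 0.0314]
eef_rot: [-0.001, -0.036, 0.999, 0.0]
wrist_force: [-5.8, 1.6, 4.4]
opening: 0.003
grasp_force: 2.9
```

Call:
servo_tool:
  steps:
    - {"dx": 0.04,"dy": 0.003,"dz": 0,"wx": 0,"wy": 0,"wz": 0}
    - {"dx": 0.08,"dy": 0.006,"dz": 0,"wx": 0,"wy": 0,"wz": 0}
    - {"dx": 0.11,"dy": 0.008,"dz": 0,"wx": 0,"wy": 0,"wz": 0}
    - {"dx": 0.14,"dy": 0.01,"dz": 0,"wx": 0,"wy": 0,"wz": 0}
    - {"dx": 0.16,"dy": 0.012,"dz": 0,"wx": 0,"wy": 0,"wz": 0}

```text
time_s: 6.7
eef_pos: [0.5623, 0.1079, 0.0313]
eef_rot: [-0.001, -0.036, 0.999, 0.0]
wrist_force: [-4.8, 1.5, 2.6]
opening: -0.002
grasp_force: 2.3
```

Call:
servo_tool:
  steps:
    - {"dx": 0.02,"dy": 0.001,"dz": 0,"wx": 0,"wy": 0,"wz": 0}
    - {"dx": 0.04,"dy": 0.003,"dz": 0,"wx": 0,"wy": 0,"wz": 0}
    - {"dx": 0.06,"dy": 0.004,"dz": 0,"wx": 0,"wy": 0,"wz": 0}
    - {"dx": 0.07,"dy": 0.005,"dz": 0,"wx": 0,"wy": 0,"wz": 0}
    - {"dx": 0.08,"dy": 0.006,"dz": 0,"wx": 0,"wy": 0,"wz": 0}

```text
time_s: 7.12
eef_pos: [0.5703, 0.1085, 0.0312]
eef_rot: [-0.0, -0.036, 0.999, 0.0]
wrist_force: [-5.9, 1.9, 3.2]
opening: -0.002
grasp_force: 2.5
```

Call:
servo_tool:
  steps:
    - {"dx": 0.01,"dy": 0.001,"dz": 0,"wx": 0,"wy": 0,"wz": 0}
    - {"dx": 0.02,"dy": 0.001,"dz": 0,"wx": 0,"wy": 0,"wz": 0}
    - {"dx": 0.03,"dy": 0.002,"dz": 0,"wx": 0,"wy": 0,"wz": 0}
    - {"dx": 0.04,"dy": 0.003,"dz": 0,"wx": 0,"wy": 0,"wz": 0}
    - {"dx": 0.04,"dy": 0.003,"dz": 0,"wx": 0,"wy": 0,"wz": 0}

```text
time_s: 7.53
eef_pos: [0.5724, 0.1086, 0.031]
eef_rot: [-0.003, -0.036, 0.999, 0.0]
wrist_force: [-11.3, 0.1, 8.1]
opening: 0.003
grasp_force: 5.9
```

Call:
servo_tool:
  steps:
    - {"dx": 0.01,"dy": 0,"dz": 0,"wx": 0,"wy": 0,"wz": 0}
    - {"dx": 0.02,"dy": 0,"dz": 0,"wx": 0,"wy": 0,"wz": 0}
    - {"dx": 0.03,"dy": 0.001,"dz": 0,"wx": 0,"wy": 0,"wz": 0}
    - {"dx": 0.03,"dy": 0.001,"dz": 0,"wx": 0,"wy": 0,"wz": 0}
    - {"dx": 0.03,"dy": 0.001,"dz": 0,"wx": 0,"wy": 0,"wz": 0}

```text
time_s: 7.95
eef_pos: [0.5724, 0.1087, 0.031]
eef_rot: [-0.006, -0.036, 0.999, -0.0]
wrist_force: [-23.9, -1.3, 19.7]
opening: 0.0
grasp_force: 11.9
```

Firm stop at bracket x≈10 with 24 N, so the roller is home. Backing off, then on to the key.

Call:
servo_tool:
  steps:
    - {"dx": -0.1,"dy": -0.007,"dz": 0,"wx": 0,"wy": 0,"wz": 0}
    - {"dx": -0.3,"dy": -0.02,"dz": 0,"wx": 0,"wy": 0,"wz": 0}
    - {"dx": -0.4,"dy": -0.03,"dz": 0.2,"wx": 0,"wy": 0,"wz": 0}
    - {"dx": -0.4,"dy": -0.1,"dz": 0.6,"wx": 0,"wy": 0,"wz": 0}
    - {"dx": -0.4,"dy": -0.3,"dz": 0.9,"wx": 0,"wy": 0,"wz": 0}

```text
time_s: 8.37
eef_pos: [0.5375, 0.0798, 0.1227]
eef_rot: [0.0, -0.037, 0.999, 0.0]
wrist_force: [1.5, -0.1, 1.2]
opening: -0.0
grasp_force: 0.0
```

Call:
servo_tool:
  steps:
    - {"dx": 0.05,"dy": -0.2,"dz": 0.3,"wx": 0,"wy": 0,"wz": 0}
    - {"dx": 0.1,"dy": -0.4,"dz": 0.6,"wx": 0,"wy": 0,"wz": 0}
    - {"dx": 0.15,"dy": -0.6,"dz": 0.9,"wx": 0,"wy": 0,"wz": 0}
    - {"dx": 0.2,"dy": -0.8,"dz": 1,"wx": 0,"wy": 0,"wz": 0}
    - {"dx": 0.2,"dy": -1,"dz": 1,"wx": 0,"wy": 0,"wz": 0}

```text
time_s: 8.78
eef_pos: [0.5615, -0.0236, 0.2264]
eef_rot: [0.005, -0.036, 0.999, -0.002]
wrist_force: [0.6, -0.1, 0.3]
opening: 0.0
grasp_force: 0.0
```

Call:
servo_tool:
  steps:
    - {"dx": 0.05,"dy": -0.3,"dz": 0.1,"wx": 0,"wy": 0,"wz": 0}
    - {"dx": 0.1,"dy": -0.6,"dz": 0.2,"wx": 0,"wy": 0,"wz": 0}
    - {"dx": 0.15,"dy": -0.8,"dz": 0.3,"wx": 0,"wy": 0,"wz": 0}
    - {"dx": 0.2,"dy": -0.9,"dz": 0.4,"wx": 0,"wy": 0,"wz": 0}
    - {"dx": 0.2,"dy": -1,"dz": 0.5,"wx": 0,"wy": 0,"wz": 0}

```text
time_s: 9.2
eef_pos: [0.5787, -0.1235, 0.2721]
eef_rot: [0.001, -0.035, 0.999, -0.001]
wrist_force: [0.2, 0.4, 0.1]
opening: -0.005
grasp_force: 0.0
```

Call:
servo_tool:
  steps:
    - {"dx": 0,"dy": -0.3,"dz": 0,"wx": 0,"wy": 0,"wz": 0}
    - {"dx": 0,"dy": -0.6,"dz": 0,"wx": 0,"wy": 0,"wz": 0}
    - {"dx": 0,"dy": -0.8,"dz": 0,"wx": 0,"wy": 0,"wz": 0}
    - {"dx": 0,"dy": -0.9,"dz": 0,"wx": 0,"wy": 0,"wz": 0}
    - {"dx": 0,"dy": -0.9,"dz": 0,"wx": 0,"wy": 0,"wz": 0}

```text
time_s: 9.62
eef_pos: [0.5776, -0.2134, 0.2713]
eef_rot: [0.0, -0.034, 0.999, -0.0]
wrist_force: [-0.4, -0.1, -0.1]
opening: -0.003
grasp_force: 0.0
```

```bash
python3 - <<'E'
from h import *
c=snap('wrist'); c=snap('wrist'); pickle.dump(c,open('w3.pkl','wb')); save(c,'w3.png'); o=ctrl.get_obs();print(o['eef_pos'],o['eef_rot'],o['time_s'],o['q'].round(2))
E
```

```text
[ 0.57766188 -0.21078535  0.27122871] [ 4.68599389e-05 -3.55421345e-02  9.99368141e-01  2.72287794e-04] 9.7167 [-0.54  0.24  1.46  0.    1.45 -2.18]
```

View pics/w3.png

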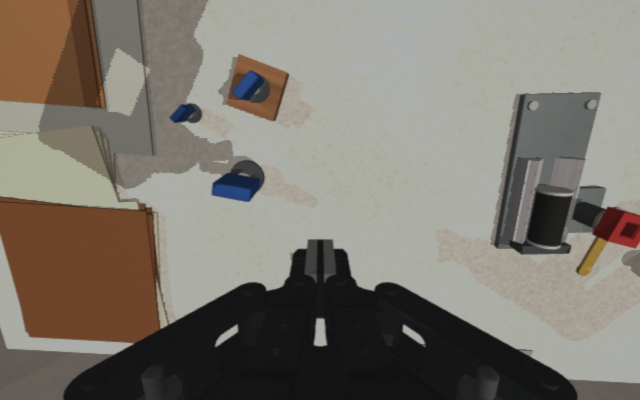

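The roller (548,218) now lies against the stop. The target key is at (250,87) in its wooden holder, with the big key at (240,183) and the small one at (185,112). I move the camera directly above the key.

Call:
servo_tool:
  steps:
    - {"dx": -0.05,"dy": -0.3,"dz": -0.2,"wx": 0,"wy": 0,"wz": 0}
    - {"dx": -0.1,"dy": -0.6,"dz": -0.4,"wx": 0,"wy": 0,"wz": 0}
    - {"dx": -0.2,"dy": -0.9,"dz": -0.6,"wx": 0,"wy": 0,"wz": 0}
    - {"dx": -0.2,"dy": -0.9,"dz": -0.7,"wx": 0,"wy": 0,"wz": 0}
    - {"dx": -0.2,"dy": -0.9,"dz": -0.7,"wx": 0,"wy": 0,"wz": 0}
  jaw: 0.6

```text
time_s: 10.13
eef_pos: [0.5561, -0.3, 0.1979]
eef_rot: [-0.002, -0.035, 0.999, 0.002]
wrist_force: [-0.5, 0.4, -0.4]
opening: 0.599
grasp_force: 0.0
```

```bash
python3 - <<'E'
from h import *
c=snap('wrist'); c=snap('wrist'); pickle.dump(c,open('w4.pkl','wb')); o=ctrl.get_obs();print(o['eef_pos'],o['opening'],o['time_s'])
for n in ('w3','w4'):
    c=pickle.load(open(n+'.pkl','rb'))
    print(n,'cam',(-c['camera_from_world'][:3,:3].T@c['camera_from_world'][:3,3]).round(3))
    for k in blobs(blue(c))[:4]: print(cv2.boundingRect(k),rect(c,k,.084))
cv2.imwrite('pics/w4c.png',cv2.resize(c['frame'][0:200,170:470,::-1],None,fx=2.6,fy=2.6,interpolation=cv2.INTER_CUBIC))
E
```

```text
[ 0.55803659 -0.29969793  0.2013783 ] 0.6024291874056014 10.2333
w3 cam [ 0.502 -0.218  0.414]
(213, 174, 46, 27) (array([ 595.9, -310.9]), array([52.2, 29.2]), 82.7)
(233, 71, 30, 28) (array([ 483.9, -296.1]), array([16.8, 31.7]), 49.8)
(171, 105, 24, 17) (array([ 516.6, -367.5]), array([12.1, 25.2]), 46.5)
w4 cam [ 0.482 -0.306  0.343]
(283, 212, 46, 41) (array([ 596.4, -309.4]), array([44.4, 35.5]), 82.4)
(311, 95, 32, 33) (array([ 482.7, -299.6]), array([10.9, 30.1]), 49.7)
(226, 131, 25, 22) (array([ 513.6, -375.7]), array([ 8.3, 24. ]), 46.6)
```

View pics/w4c.png

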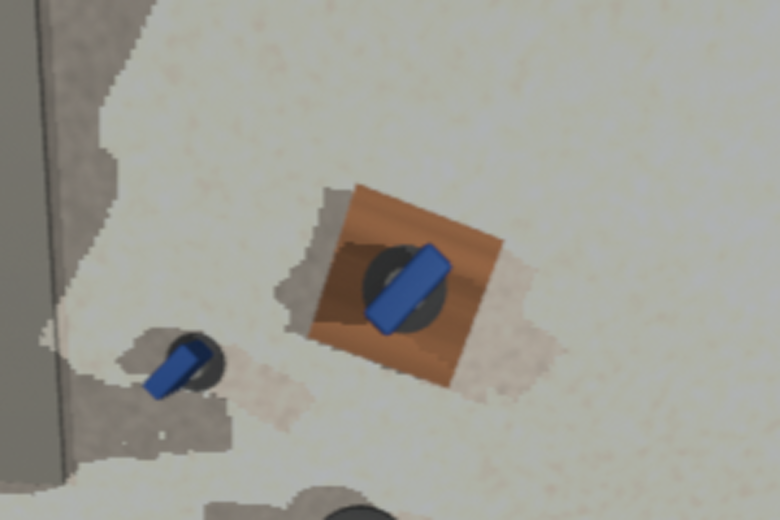

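The key handle centre is (0.4827,-0.2996), thin direction at 49.7°, standing upright (collar at crop (404,289)). I turn by -44.3° and descend.

Call:
servo_tool:
  steps:
    - {"dx": -0.2,"dy": 0.005,"dz": 0,"wx": 0,"wy": 0,"wz": -0.035}
    - {"dx": -0.4,"dy": 0.01,"dz": 0,"wx": 0,"wy": 0,"wz": -0.07}
    - {"dx": -0.6,"dy": 0.015,"dz": 0,"wx": 0,"wy": 0,"wz": -0.105}
    - {"dx": -0.75,"dy": 0.016,"dz": 0,"wx": 0,"wy": 0,"wz": -0.14}
    - {"dx": -0.75,"dy": 0.016,"dz": 0,"wx": 0,"wy": 0,"wz": -0.175}

```text
time_s: 10.65
eef_pos: [0.482, -0.2983, 0.2031]
eef_rot: [0.001, 0.239, 0.971, -0.0]
wrist_force: [-0.3, 0.5, -1.1]
opening: 0.598
grasp_force: 0.0
```

Call:
servo_tool:
  steps:
    - {"dx": 0,"dy": 0,"dz": -0.2,"wx": 0,"wy": 0,"wz": -0.035}
    - {"dx": 0,"dy": 0,"dz": -0.4,"wx": 0,"wy": 0,"wz": -0.071}
    - {"dx": 0,"dy": 0,"dz": -0.6,"wx": 0,"wy": 0,"wz": -0.071}
    - {"dx": 0,"dy": 0,"dz": -0.8,"wx": 0,"wy": 0,"wz": -0.071}
    - {"dx": 0,"dy": 0,"dz": -0.8,"wx": 0,"wy": 0,"wz": -0.071}

```text
time_s: 11.07
eef_pos: [0.4821, -0.2968, 0.119]
eef_rot: [-0.002, 0.343, 0.94, 0.001]
wrist_force: [-1.0, 1.6, -0.4]
opening: 0.604
grasp_force: 0.0
```

```bash
python3 - <<'E'
from h import *
from scipy.spatial.transform import Rotation as Ro
o=ctrl.get_obs(); q=o['eef_rot'];R=Ro.from_quat(q[[1,2,3,0]]).as_matrix(); print(o['eef_pos'],R[:,2].round(3),'psi',np.degrees(np.arctan2(R[1,1],R[0,1])),o['time_s'])
c=pickle.load(open('w3.pkl','rb'));
for k in blobs(red(c))[:1]: print(cv2.boundingRect(k),rect(c,k,.084))
for k in blobs(yel(c))[:1]: print(rect(c,k,.062))
E
```

```text
[ 0.4820561  -0.29678892  0.11900996] [-0.003  0.003 -1.   ] psi 49.936636283746864 11.0667
(608, 212, 32, 35) (array([617.5, 174.1]), array([39.4, 38.7]), 80.2)
(array([667.8, 164.6]), array([14. , 55.6]), 80.7)
```

Call:
servo_tool:
  steps:
    - {"dx": 0,"dy": -0.015,"dz": -0.2,"wx": 0,"wy": 0,"wz": 0}
    - {"dx": 0,"dy": -0.015,"dz": -0.4,"wx": 0,"wy": 0,"wz": 0}
    - {"dx": 0,"dy": -0.015,"dz": -0.6,"wx": 0,"wy": 0,"wz": 0}
    - {"dx": 0,"dy": -0.015,"dz": -0.74,"wx": 0,"wy": 0,"wz": 0}
    - {"dx": 0,"dy": -0.015,"dz": -0.74,"wx": 0,"wy": 0,"wz": 0}

```text
time_s: 11.48
eef_pos: [0.4825, -0.2995, 0.0465]
eef_rot: [-0.001, 0.343, 0.939, 0.001]
wrist_force: [-0.4, 0.3, -0.0]
opening: 0.601
grasp_force: 0.0
```

Call:
servo_tool:
  steps:
    - {"dx": 0,"dy": 0,"dz": 0,"wx": 0,"wy": 0,"wz": 0}
    - {"dx": 0,"dy": 0,"dz": 0,"wx": 0,"wy": 0,"wz": 0}
    - {"dx": 0,"dy": 0,"dz": 0,"wx": 0,"wy": 0,"wz": 0}
    - {"dx": 0,"dy": 0,"dz": 0,"wx": 0,"wy": 0,"wz": 0}
    - {"dx": 0,"dy": 0,"dz": 0,"wx": 0,"wy": 0,"wz": 0}
  jaw: 0

```text
time_s: 11.9
eef_pos: [0.484, -0.302, 0.0493]
eef_rot: [0.002, 0.344, 0.939, -0.0]
wrist_force: [1.0, 1.7, 6.5]
opening: 0.132
grasp_force: 59.9
```

Call:
servo_tool:
  steps:
    - {"dx": 0,"dy": 0,"dz": 0,"wx": 0,"wy": 0,"wz": 0}
    - {"dx": 0,"dy": 0,"dz": 0,"wx": 0,"wy": 0,"wz": 0}
    - {"dx": 0,"dy": 0,"dz": 0,"wx": 0,"wy": 0,"wz": 0}
    - {"dx": 0,"dy": 0,"dz": 0,"wx": 0,"wy": 0,"wz": 0}
    - {"dx": 0,"dy": 0,"dz": 0,"wx": 0,"wy": 0,"wz": 0}

```text
time_s: 12.32
eef_pos: [0.484, -0.3021, 0.0494]
eef_rot: [0.002, 0.344, 0.939, -0.0]
wrist_force: [0.3, 1.4, 6.7]
opening: 0.13
grasp_force: 59.9
```

Gripped at 60 N. Lifting and carrying to the knob, turning +30°.

Call:
servo_tool:
  steps:
    - {"dx": 0,"dy": 0,"dz": 0.1,"wx": 0,"wy": 0,"wz": 0}
    - {"dx": 0,"dy": 0,"dz": 0.3,"wx": 0,"wy": 0,"wz": 0}
    - {"dx": 0,"dy": 0,"dz": 0.55,"wx": 0,"wy": 0,"wz": 0}
    - {"dx": 0,"dy": 0,"dz": 0.8,"wx": 0,"wy": 0,"wz": 0}
    - {"dx": 0,"dy": 0,"dz": 1,"wx": 0,"wy": 0,"wz": 0}

```text
time_s: 12.73
eef_pos: [0.4828, -0.3016, 0.1499]
eef_rot: [0.001, 0.344, 0.939, -0.0]
wrist_force: [-0.2, -0.6, -0.1]
opening: 0.131
grasp_force: 58.8
```

Call:
servo_tool:
  steps:
    - {"dx": 0.05,"dy": 0.1,"dz": 0.2,"wx": 0,"wy": 0,"wz": 0}
    - {"dx": 0.1,"dy": 0.3,"dz": 0.4,"wx": 0,"wy": 0,"wz": 0}
    - {"dx": 0.15,"dy": 0.5,"dz": 0.6,"wx": 0,"wy": 0,"wz": 0}
    - {"dx": 0.2,"dy": 0.75,"dz": 0.7,"wx": 0,"wy": 0,"wz": 0}
    - {"dx": 0.25,"dy": 1,"dz": 0.7,"wx": 0,"wy": 0,"wz": 0}

```text
time_s: 13.15
eef_pos: [0.509, -0.2015, 0.2214]
eef_rot: [0.003, 0.344, 0.939, -0.001]
wrist_force: [0.9, 0.0, -1.8]
opening: 0.132
grasp_force: 58.8
```

Call:
servo_tool:
  steps:
    - {"dx": 0.05,"dy": 0.2,"dz": 0,"wx": 0,"wy": 0,"wz": 0.03}
    - {"dx": 0.1,"dy": 0.4,"dz": 0,"wx": 0,"wy": 0,"wz": 0.06}
    - {"dx": 0.15,"dy": 0.6,"dz": 0,"wx": 0,"wy": 0,"wz": 0.09}
    - {"dx": 0.2,"dy": 0.8,"dz": 0,"wx": 0,"wy": 0,"wz": 0.12}
    - {"dx": 0.25,"dy": 1,"dz": 0,"wx": 0,"wy": 0,"wz": 0.15}

```text
time_s: 13.57
eef_pos: [0.5325, -0.1002, 0.2181]
eef_rot: [0.0, 0.113, 0.994, -0.0]
wrist_force: [0.2, -0.2, -0.8]
opening: 0.134
grasp_force: 58.8
```

Call:
servo_tool:
  steps:
    - {"dx": 0.05,"dy": 0.2,"dz": 0,"wx": 0,"wy": 0,"wz": 0.017}
    - {"dx": 0.1,"dy": 0.4,"dz": 0,"wx": 0,"wy": 0,"wz": 0.017}
    - {"dx": 0.15,"dy": 0.6,"dz": 0,"wx": 0,"wy": 0,"wz": 0.017}
    - {"dx": 0.2,"dy": 0.8,"dz": 0,"wx": 0,"wy": 0,"wz": 0.017}
    - {"dx": 0.25,"dy": 1,"dz": 0,"wx": 0,"wy": 0,"wz": 0.017}

```text
time_s: 13.98
eef_pos: [0.5575, -0.0003, 0.218]
eef_rot: [0.0, 0.088, 0.996, -0.0]
wrist_force: [0.8, -0.0, -0.8]
opening: 0.133
grasp_force: 58.8
```

Call:
servo_tool:
  steps:
    - {"dx": 0.1,"dy": 0.2,"dz": 0,"wx": 0,"wy": 0,"wz": 0}
    - {"dx": 0.2,"dy": 0.4,"dz": 0,"wx": 0,"wy": 0,"wz": 0}
    - {"dx": 0.3,"dy": 0.6,"dz": 0,"wx": 0,"wy": 0,"wz": 0}
    - {"dx": 0.4,"dy": 0.8,"dz": 0,"wx": 0,"wy": 0,"wz": 0}
    - {"dx": 0.5,"dy": 1,"dz": 0,"wx": 0,"wy": 0,"wz": 0}

```text
time_s: 14.4
eef_pos: [0.6077, 0.0997, 0.218]
eef_rot: [0.0, 0.088, 0.996, -0.0]
wrist_force: [-0.2, 0.5, -0.5]
opening: 0.132
grasp_force: 58.8
```

Call:
servo_tool:
  steps:
    - {"dx": 0.03,"dy": 0.2,"dz": 0,"wx": 0,"wy": 0,"wz": 0}
    - {"dx": 0.06,"dy": 0.4,"dz": 0,"wx": 0,"wy": 0,"wz": 0}
    - {"dx": 0.09,"dy": 0.6,"dz": 0,"wx": 0,"wy": 0,"wz": 0}
    - {"dx": 0.1,"dy": 0.74,"dz": 0,"wx": 0,"wy": 0,"wz": 0}
    - {"dx": 0.1,"dy": 0.74,"dz": 0,"wx": 0,"wy": 0,"wz": 0}

```text
time_s: 14.82
eef_pos: [0.6173, 0.1753, 0.2177]
eef_rot: [0.0, 0.087, 0.996, 0.0]
wrist_force: [-0.4, -0.8, -1.8]
opening: 0.129
grasp_force: 58.7
```

```bash
cat >> h.py <<'E'
def st():
    from scipy.spatial.transform import Rotation as Ro
    o=ctrl.get_obs(); q=o['eef_rot'];R=Ro.from_quat(q[[1,2,3,0]]).as_matrix(); print(o['eef_pos'].round(4),R[:,2].round(3),'psi',np.degrees(np.arctan2(R[1,1],R[0,1])).round(1),o['time_s'],'F',o['wrist_force'].round(1),'op',o['opening'].round(3)); return o,R
E
python3 - <<'E'
from h import *
for i in range(4): c=snap('wrist'); st()
pickle.dump(c,open('w5.pkl','wb'))
for k in blobs(blue(c))[:3]: print(cv2.boundingRect(k),cv2.contourArea(k))
s=snap('side');t=snap('top');pickle.dump((s,t),open('st5.pkl','wb'))
for x in (s,t):
    for k in blobs(blue(x),5)[:4]: print(cv2.boundingRect(k))
v=np.hstack([cv2.resize(c['frame'][150:400,200:440],(400,417)),cv2.resize(s['frame'][60:260,210:400],(396,417))])
cv2.imwrite('pics/c5.png',v[:,:,::-1])
E
```

```text
Traceback (most recent call last):
  File "h.py", line 35, in st
    o=ctrl.get_obs(); q=o['eef_rot'];R=Ro.from_quat(q[[1,2,3,0]]).as_matrix(); print(o['eef_pos'].round(4),R[:,2].round(3),'psi',np.degrees(np.arctan2(R[1,1],R[0,1])).round(1),o['time_s'],'F',o['wrist_force'].round(1),'op',o['opening'].round(3)); return o,R
                                                                                                                                                                                                                               ^^^^^^^^^^^^^^^^^^
AttributeError: 'float' object has no attribute 'round'
```

```bash
sed -i "s/o\['opening'\].round(3)/round(float(o['opening']),3)/" h.py
python3 - <<'E'
from h import *
for i in range(3): c=snap('wrist'); st()
s=snap('side');t=snap('top');pickle.dump((c,s,t),open('st5.pkl','wb'))
for x in (c,s,t): print([cv2.boundingRect(k) for k in blobs(blue(x),5)[:4]],[cv2.boundingRect(k) for k in blobs(red(x),5)[:2]])
v=np.hstack([cv2.resize(c['frame'][150:400,200:440],(400,417)),cv2.resize(s['frame'][60:260,210:400],(396,417))])
cv2.imwrite('pics/c5.png',v[:,:,::-1])
E
```

```text
[0.6174 0.1728 0.2175] [-0.    -0.001 -1.   ] psi 79.9 14.9167 F [-0.  -0.2  0.1] op 0.135
[0.6174 0.1721 0.2174] [-0.    -0.001 -1.   ] psi 79.9 14.9667 F [-0.  -0.2 -1.3] op 0.135
[0.6175 0.1718 0.2174] [-0.    -0.001 -1.   ] psi 79.8 15.0167 F [-0.   0.1 -1.4] op 0.138
[(306, 220, 29, 94)] [(304, 166, 40, 43)]
[(427, 269, 23, 36), (432, 343, 15, 15), (293, 117, 5, 15)] [(293, 171, 18, 16)]
[(427, 180, 16, 6), (455, 209, 6, 6)] [(272, 174, 3, 7)]
```

```bash
python3 - <<'E'
from h import *
c,s,t=pickle.load(open('st5.pkl','rb'))
for k in blobs(red(c))[:1]: print(rect(c,k,.084), cv2.contourArea(k))
h=cv2.cvtColor(c['frame'],cv2.COLOR_RGB2HSV)
for r in (212,216,220,226,232,240,250): print(r,''.join('B' if blue(c)[r,u] else ('R' if red(c)[r,u] else ('#' if h[r,u,2]<60 else '.')) for u in range(290,352)))
E
```

```text
(array([616.4, 175.1]), array([38.5, 42.2]), 78.1) 1484.0
212 #######.......############..................###...............
216 ######...##################...................................
220 #......###############BBB.B................#.#......#.........
226 ...#################BBBBBBBBBBBBBBBBBBBBB..###.......##.......
232 ...################BBBBBBBBBBBBBBBBBBBBBBB..#.#......###......
240 .....##.........##BBBBBBBBBBBBBBBBBBBBBBBBB##.................
250 ######.........##BBBBBBBBBBBBBBBBBBBBBBBBBBB##.........#######
```

View pics/c5.png

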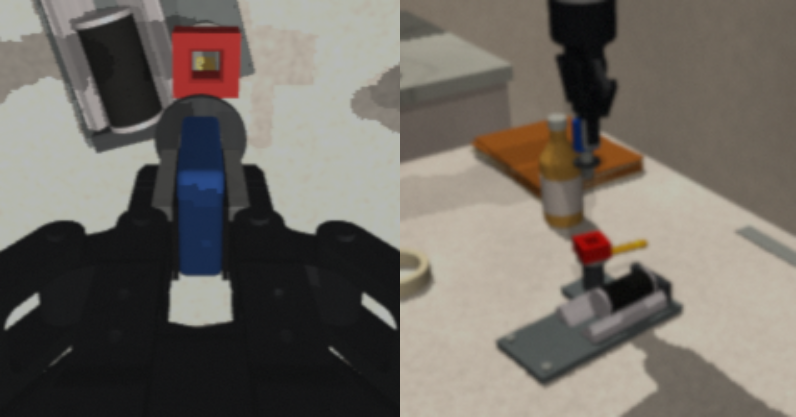

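The roller is home, the key hangs upright in the grip (left crop (201,200)), and the square recess at (206,64) is parallel to the image. Now the offsets.

```bash
python3 - <<'E'
from h import *
c,s,t=pickle.load(open('st5.pkl','rb'))
print('recess',onz(c,323.6,188.2,.084).round(4))
r=red(c).astype(np.uint8); b=blobs(r)[0]; x,y,w,h=cv2.boundingRect(b); hole=(1-r[y:y+h,x:x+w]); n,l,stt,cen=cv2.connectedComponentsWithStats(hole)
for i in range(1,n): 
    if stt[i,4]>30: print(stt[i],cen[i]+[x,y],onz(c,*(cen[i]+[x,y]),.084).round(4))
C=-c['camera_from_world'][:3,:3].T@c['camera_from_world'][:3,3]
from scipy.spatial.transform import Rotation as Ro
o,R=st(); print('cam in tool',R.T@(C-[.6176,.172,.2175]))
# handle mid: column centre
for row in (226,240,250): 
    u=np.where(blue(c)[row])[0]; print(row,u.mean())
# dark collar outer columns
g=cv2.cvtColor(c['frame'],cv2.COLOR_RGB2GRAY)
for row in (215,220,225,230): print(row,g[row,285:360:3])
E
```

```text
recess [0.6171 0.1754 0.084 ]
[ 4  0 36  4 41] [327.58536585 166.2195122 ] [0.5961 0.183  0.084 ]
[ 11  14  18  13 231] [323.38961039 185.97835498] [0.6149 0.1756 0.084 ]
[29 16 11 27 48] [341.625  199.3125] [0.6317 0.1912 0.084 ]
[ 0 30 28 13 65] [315.90769231 206.29230769] [0.6344 0.1645 0.084 ]
[0.6177 0.1717 0.2174] [-0. -0. -1.] psi 79.8 15.1167 F [ 0.2 -0.5 -1.8] op 0.128
cam in tool [ 0.07553557 -0.00024848 -0.14317514]
226 320.0
240 320.0
250 320.0
215 [ 34  31  30  27  66  46  45  45  45  45  49  65  68  67  65  67  64  65
  56 165 181 181 176 170 169]
220 [ 35  34  77 140  51  47  46  45  44  35  35  37  37  38  38  55  58  60
  60  59 158 182 179 171 173]
225 [182 168  76  53  48  47  45  45  38  35  34  33  34  36  35  40  58  58
  60  60  66 180 175 168 168]
230 [ 66  66  66  47  47  47  46  45  38  33  35  33  35  35  35  39  61  59
  60  60  59 158 176 173 172]
```

Call:
servo_tool:
  steps:
    - {"dx": 0,"dy": 0.03,"dz": -0.2,"wx": 0,"wy": 0,"wz": 0}
    - {"dx": 0,"dy": 0.03,"dz": -0.4,"wx": 0,"wy": 0,"wz": 0}
    - {"dx": 0,"dy": 0.03,"dz": -0.6,"wx": 0,"wy": 0,"wz": 0}
    - {"dx": 0,"dy": 0.03,"dz": -0.75,"wx": 0,"wy": 0,"wz": 0}
    - {"dx": 0,"dy": 0.03,"dz": -0.82,"wx": 0,"wy": 0,"wz": 0}

```text
time_s: 15.53
eef_pos: [0.6162, 0.1747, 0.1326]
eef_rot: [-0.002, 0.089, 0.996, -0.0]
wrist_force: [0.1, -0.5, -1.5]
opening: 0.132
grasp_force: 58.7
```

Call:
servo_tool:
  steps:
    - {"dx": 0,"dy": 0,"dz": -0.04,"wx": 0,"wy": 0,"wz": 0}
    - {"dx": 0,"dy": 0,"dz": -0.08,"wx": 0,"wy": 0,"wz": 0}
    - {"dx": 0,"dy": 0,"dz": -0.1,"wx": 0,"wy": 0,"wz": 0}
    - {"dx": 0,"dy": 0,"dz": -0.12,"wx": 0,"wy": 0,"wz": 0}
    - {"dx": 0,"dy": 0,"dz": -0.13,"wx": 0,"wy": 0,"wz": 0}

```text
time_s: 15.95
eef_pos: [0.6181, 0.1758, 0.123]
eef_rot: [0.001, 0.088, 0.996, 0.0]
wrist_force: [-1.0, -0.4, -1.7]
opening: 0.136
grasp_force: 58.7
```

Call:
servo_tool:
  steps:
    - {"dx": 0,"dy": 0,"dz": -0.02,"wx": 0,"wy": 0,"wz": 0}
    - {"dx": 0,"dy": 0,"dz": -0.04,"wx": 0,"wy": 0,"wz": 0}
    - {"dx": 0,"dy": 0,"dz": -0.06,"wx": 0,"wy": 0,"wz": 0}
    - {"dx": 0,"dy": 0,"dz": -0.08,"wx": 0,"wy": 0,"wz": 0}
    - {"dx": 0,"dy": 0,"dz": -0.09,"wx": 0,"wy": 0,"wz": 0}

```text
time_s: 16.37
eef_pos: [0.619, 0.1756, 0.114]
eef_rot: [0.002, 0.088, 0.996, 0.0]
wrist_force: [3.2, -1.0, 2.2]
opening: 0.128
grasp_force: 59.1
```

Call:
servo_tool:
  steps:
    - {"dx": 0,"dy": 0,"dz": -0.01,"wx": 0,"wy": 0,"wz": 0}
    - {"dx": 0,"dy": 0,"dz": -0.02,"wx": 0,"wy": 0,"wz": 0}
    - {"dx": 0,"dy": 0,"dz": -0.03,"wx": 0,"wy": 0,"wz": 0}
    - {"dx": 0,"dy": 0,"dz": -0.04,"wx": 0,"wy": 0,"wz": 0}
    - {"dx": 0,"dy": 0,"dz": -0.05,"wx": 0,"wy": 0,"wz": 0}

```text
time_s: 16.78
eef_pos: [0.619, 0.1756, 0.1091]
eef_rot: [0.002, 0.088, 0.996, 0.0]
wrist_force: [4.8, -0.7, 1.6]
opening: 0.131
grasp_force: 59.1
```

Call:
servo_tool:
  steps:
    - {"dx": 0.01,"dy": 0,"dz": -0.01,"wx": 0,"wy": 0,"wz": 0}
    - {"dx": 0.01,"dy": 0,"dz": -0.02,"wx": 0,"wy": 0,"wz": -0.02}
    - {"dx": 0.01,"dy": 0,"dz": -0.02,"wx": 0,"wy": 0,"wz": -0.05}
    - {"dx": 0.01,"dy": 0,"dz": -0.02,"wx": 0,"wy": 0,"wz": -0.08}
    - {"dx": 0.01,"dy": 0,"dz": -0.02,"wx": 0,"wy": 0,"wz": -0.11}

```text
time_s: 17.2
eef_pos: [0.6192, 0.175, 0.1073]
eef_rot: [0.001, 0.26, 0.966, -0.0]
wrist_force: [1.4, -2.3, 5.9]
opening: 0.132
grasp_force: 59.9
```

```bash
python3 - <<'E'
from h import *
o,R=st(); print(o['torque'])
E
```

```text
[0.6192 0.175  0.1073] [ 0.001 -0.001 -1.   ] psi 59.8 17.2 F [ 1.4 -2.3  5.9] op 0.132
[-0.77227604 -0.33581287  0.16945298]
```

Call:
servo_tool:
  steps:
    - {"dx": 0,"dy": 0,"dz": 0,"wx": 0,"wy": 0,"wz": -0.03}
    - {"dx": 0,"dy": 0,"dz": 0,"wx": 0,"wy": 0,"wz": -0.06}
    - {"dx": 0,"dy": 0,"dz": 0,"wx": 0,"wy": 0,"wz": -0.09}
    - {"dx": 0,"dy": 0,"dz": 0,"wx": 0,"wy": 0,"wz": -0.12}
    - {"dx": 0,"dy": 0,"dz": 0,"wx": 0,"wy": 0,"wz": -0.15}

```text
time_s: 17.62
eef_pos: [0.6188, 0.1744, 0.1073]
eef_rot: [0.0, 0.479, 0.878, -0.001]
wrist_force: [-0.3, -6.4, 8.1]
opening: 0.134
grasp_force: 60.1
```

Call:
servo_tool:
  steps:
    - {"dx": 0,"dy": 0,"dz": 0,"wx": 0,"wy": 0,"wz": -0.03}
    - {"dx": 0,"dy": 0,"dz": 0,"wx": 0,"wy": 0,"wz": -0.06}
    - {"dx": 0,"dy": 0,"dz": 0,"wx": 0,"wy": 0,"wz": -0.09}
    - {"dx": 0,"dy": 0,"dz": 0,"wx": 0,"wy": 0,"wz": -0.12}
    - {"dx": 0,"dy": 0,"dz": 0,"wx": 0,"wy": 0,"wz": -0.15}

```text
time_s: 18.03
eef_pos: [0.6181, 0.174, 0.1073]
eef_rot: [0.0, 0.67, 0.742, -0.002]
wrist_force: [-2.4, -6.8, 11.5]
opening: 0.133
grasp_force: 60.3
```

```bash
python3 - <<'E'
from h import *
o,R=st(); print(o['torque'])
E
```

```text
[0.6181 0.174  0.1073] [-0.002 -0.003 -1.   ] psi 5.8 18.0333 F [-2.4 -6.8 11.5] op 0.133
[-1.36387357  0.56242509  0.0910943 ]
```

Call:
servo_tool:
  steps:
    - {"dx": 0,"dy": -0.01,"dz": 0,"wx": 0,"wy": 0,"wz": -0.02}
    - {"dx": 0,"dy": -0.01,"dz": 0,"wx": 0,"wy": 0,"wz": -0.04}
    - {"dx": 0,"dy": -0.01,"dz": 0,"wx": 0,"wy": 0,"wz": -0.06}
    - {"dx": 0,"dy": -0.01,"dz": 0,"wx": 0,"wy": 0,"wz": -0.075}
    - {"dx": 0,"dy": -0.01,"dz": 0,"wx": 0,"wy": 0,"wz": -0.085}

```text
time_s: 18.45
eef_pos: [0.6171, 0.1732, 0.1073]
eef_rot: [-0.0, 0.762, 0.647, -0.003]
wrist_force: [-6.2, -7.1, 13.9]
opening: 0.135
grasp_force: 61.0
```

```bash
python3 - <<'E'
from h import *
o,R=st(); print(o['torque'])
for n in('side','top'):
    c=snap(n)
    for k in blobs(yel(c),3)[:3]: print(n,cv2.boundingRect(k))
E
```

```text
[0.6171 0.1732 0.1073] [-0.004 -0.003 -1.   ] psi -9.3 18.45 F [-6.2 -7.1 13.9] op 0.135
[-1.3806504   1.24597981  0.23577346]
side (278, 129, 5, 8)
side (308, 185, 8, 7)
side (282, 164, 3, 4)
```

Call:
servo_tool:
  steps:
    - {"dx": 0,"dy": 0,"dz": 0,"wx": 0,"wy": 0,"wz": -0.01}
    - {"dx": 0,"dy": 0,"dz": 0,"wx": 0,"wy": 0,"wz": -0.015}
    - {"dx": 0,"dy": 0,"dz": 0,"wx": 0,"wy": 0,"wz": -0.02}
    - {"dx": 0,"dy": 0,"dz": 0,"wx": 0,"wy": 0,"wz": -0.02}
    - {"dx": 0,"dy": 0,"dz": 0,"wx": 0,"wy": 0,"wz": -0.02}

```text
time_s: 18.97
eef_pos: [0.617, 0.173, 0.1073]
eef_rot: [-0.0, 0.782, 0.624, -0.003]
wrist_force: [-6.9, -7.8, 13.8]
opening: 0.133
grasp_force: 61.1
```

```bash
python3 - <<'E'
from h import *
o,R=st(); print(o['torque'])
E
```

```text
[0.617  0.173  0.1073] [-0.004 -0.003 -1.   ] psi -12.8 18.9667 F [-6.9 -7.8 13.8] op 0.133
[-1.46473158  1.26938176  0.14744622]
```

Call:
servo_tool:
  steps:
    - {"dx": 0,"dy": 0,"dz": 0,"wx": 0,"wy": 0,"wz": -0.01}
    - {"dx": 0,"dy": 0,"dz": 0,"wx": 0,"wy": 0,"wz": -0.02}
    - {"dx": 0,"dy": 0,"dz": 0,"wx": 0,"wy": 0,"wz": -0.03}
    - {"dx": 0,"dy": 0,"dz": 0,"wx": 0,"wy": 0,"wz": -0.03}
    - {"dx": 0,"dy": 0,"dz": 0,"wx": 0,"wy": 0,"wz": -0.03}

```text
time_s: 19.38
eef_pos: [0.6168, 0.1729, 0.1073]
eef_rot: [0.0, 0.81, 0.586, -0.003]
wrist_force: [-8.0, -8.1, 14.9]
opening: 0.13
grasp_force: 61.2
```

```bash
python3 - <<'E'
from h import *
o,R=st(); print(o['torque'])
c=snap('side')
m=yel(c).copy(); ys,xs=np.where(m); sel=(xs>295)&(xs<335)&(ys>170)&(ys<215); print(xs[sel].min(),xs[sel].max(),ys[sel].min(),ys[sel].max(),sel.sum())
O=np.array([.5615,.1085,0]);th=np.radians(4.2);X=np.array([np.cos(th),np.sin(th),0]);Y=np.array([-np.sin(th),np.cos(th),0]);
kn=np.array([.6172,.1745,.0595])
for a in (-95,-90,-85,-80,-75,-70,-65):
    d=np.cos(np.radians(a))*X+np.sin(np.radians(a))*Y; print(a,proj(c,kn+.072*d).round(1))
w=snap('wrist'); print([ (cv2.boundingRect(k),rect(w,k,.062)) for k in blobs(yel(w),10)[:3]])
E
```

```text
[0.6168 0.1729 0.1073] [-0.005 -0.004 -1.   ] psi -18.2 19.3833 F [-8.  -8.1 14.9] op 0.13
[-1.46439121  1.42829232  0.26867373]
308 319 185 191 20
-95 [316.8 194.1]
-90 [318.8 193.3]
-85 [320.5 192.4]
-80 [322.1 191.5]
-75 [323.6 190.5]
-70 [324.8 189.4]
-65 [325.9 188.3]
[]
```

Call:
servo_tool:
  steps:
    - {"dx": 0,"dy": 0,"dz": 0,"wx": 0,"wy": 0,"wz": -0.01}
    - {"dx": 0,"dy": 0,"dz": 0,"wx": 0,"wy": 0,"wz": -0.02}
    - {"dx": 0,"dy": 0,"dz": 0,"wx": 0,"wy": 0,"wz": -0.03}
    - {"dx": 0,"dy": 0,"dz": 0,"wx": 0,"wy": 0,"wz": -0.03}
    - {"dx": 0,"dy": 0,"dz": 0,"wx": 0,"wy": 0,"wz": -0.03}

```text
time_s: 19.9
eef_pos: [0.6166, 0.173, 0.1073]
eef_rot: [0.0, 0.837, 0.548, -0.003]
wrist_force: [-7.8, -7.8, 14.8]
opening: 0.127
grasp_force: 61.4
```

```bash
python3 - <<'E'
from h import *
o,R=st(); print(o['torque'])
c=snap('side');
m=yel(c).copy(); ys,xs=np.where(m); sel=(xs>295)&(xs<335)&(ys>170)&(ys<215); print(xs[sel].min(),xs[sel].max(),ys[sel].min(),ys[sel].max(),sel.sum())
h=cv2.cvtColor(c['frame'],cv2.COLOR_RGB2HSV)
for r in range(178,202): print(r,''.join('R' if red(c)[r,u] else ('y' if 14<h[r,u,0]<34 and h[r,u,1]>110 else ('#' if h[r,u,2]<50 else '.')) for u in range(285,345)))
E
```

```text
[0.6166 0.173  0.1073] [-0.005 -0.004 -1.   ] psi -23.6 19.9 F [-7.8 -7.8 14.8] op 0.127
[-1.52632153  1.62241299  0.40691792]
308 319 185 192 23
178 ........RRRRRRRRRRRRRRRRRR..................................
179 ........RRRRRRRRRRRRRRRRRR..................................
180 ........RRRRRRRRRRRRRRRRRR..................................
181 .........RRRRRRRRRRRRRRRRR..................................
182 ..........RRRRRRRRRRRRRRR...................................
183 ...........RRRRRRRRRRRR.....................................
184 ............RRRRRRRRR.......................................
185 ..............RRRRR..yyyy...................................
186 ...............RR...yyyyyyy.................................
187 ....................yyyyyyyyy...............................
188 .............#######yyyyyyyyyy.......###....................
189 .............#########..yyyyyyyy.....####...................
190 .............#########....yyyyyyyy...#####..................
191 ..............#########....yyyyyyyyyyyy####.................
192 .............##########......yyyyyyyyyy#####................
193 .............##########.......yyyyyyyyy######...............
194 .............##########......#yyyyyyyyy#######...#..........
195 .............##########..#####yyyyyyyy########...####.......
196 .............###################yyyyy##########..#####......
197 .............##################################..#####......
198 ..............###....##########################..#####......
199 .......................########################.....##......
200 ........................######################......##......
201 .........................###################.........#......
```

The arm tip is at about (319,193) in the side view, which is -90°, and it stayed put while torque rose to 0.4 N m, so it is at the hard stop. I unwind slightly and withdraw.

Call:
servo_tool:
  steps:
    - {"dx": -0.005,"dy": -0.005,"dz": 0,"wx": 0,"wy": 0,"wz": 0.02}
    - {"dx": -0.01,"dy": -0.01,"dz": 0.005,"wx": 0,"wy": 0,"wz": 0.04}
    - {"dx": -0.01,"dy": -0.01,"dz": 0.01,"wx": 0,"wy": 0,"wz": 0.06}
    - {"dx": -0.01,"dy": -0.01,"dz": 0.02,"wx": 0,"wy": 0,"wz": 0.08}
    - {"dx": -0.01,"dy": -0.01,"dz": 0.02,"wx": 0,"wy": 0,"wz": 0.08}

```text
time_s: 20.37
eef_pos: [0.6168, 0.1726, 0.1074]
eef_rot: [-0.0, 0.761, 0.649, -0.001]
wrist_force: [2.1, -4.2, 0.5]
opening: 0.134
grasp_force: 59.3
```

```bash
python3 - <<'E'
from h import *
o,R=st(); print(o['torque'])
E
```

```text
[0.6168 0.1726 0.1074] [-0.002 -0.002 -1.   ] psi -9.1 20.3667 F [ 2.1 -4.2  0.5] op 0.134
[-0.82389924 -0.51442703  0.04738979]
```

Call:
servo_tool:
  steps:
    - {"dx": 0,"dy": 0,"dz": 0.04,"wx": 0,"wy": 0,"wz": 0}
    - {"dx": 0,"dy": 0,"dz": 0.1,"wx": 0,"wy": 0,"wz": 0}
    - {"dx": 0,"dy": 0,"dz": 0.18,"wx": 0,"wy": 0,"wz": 0}
    - {"dx": 0,"dy": 0,"dz": 0.3,"wx": 0,"wy": 0,"wz": 0}
    - {"dx": 0,"dy": 0,"dz": 0.4,"wx": 0,"wy": 0,"wz": 0}

```text
time_s: 20.78
eef_pos: [0.6167, 0.174, 0.1488]
eef_rot: [-0.001, 0.762, 0.648, -0.001]
wrist_force: [0.6, -0.4, -0.8]
opening: 0.132
grasp_force: 62.3
```

Call:
servo_tool:
  steps:
    - {"dx": 0,"dy": 0,"dz": 0.2,"wx": 0,"wy": 0,"wz": 0}
    - {"dx": 0,"dy": -0.1,"dz": 0.4,"wx": 0,"wy": 0,"wz": 0}
    - {"dx": -0.1,"dy": -0.4,"dz": 0.6,"wx": 0,"wy": 0,"wz": 0.03}
    - {"dx": -0.2,"dy": -0.7,"dz": 0.7,"wx": 0,"wy": 0,"wz": 0.06}
    - {"dx": -0.3,"dy": -1,"dz": 0.7,"wx": 0,"wy": 0,"wz": 0.09}

```text
time_s: 21.2
eef_pos: [0.5887, 0.0734, 0.2229]
eef_rot: [0.002, 0.66, 0.751, 0.002]
wrist_force: [1.2, -0.6, -1.2]
opening: 0.131
grasp_force: 62.3
```

```bash
python3 - <<'E'
from h import *
st(); c=snap('wrist'); w=snap('wrist'); o,R=st(); pickle.dump(w,open('w6.pkl','wb'))
print([ (cv2.boundingRect(k),rect(w,k,.062)) for k in blobs(yel(w),10)[:3]])
print([ (cv2.boundingRect(k),rect(w,k,.084)) for k in blobs(red(w),10)[:3]])
b=blue(w); 
for r in range(205,320,8):
    u=np.where(b[r])[0]; print(r,u.min() if len(u) else None,u.max() if len(u) else None)
E
```

```text
[0.5887 0.0734 0.2229] [ 0.006 -0.    -1.   ] psi 7.3 21.2 F [ 1.2 -0.6 -1.2] op 0.131
[0.587  0.0704 0.2204] [ 0.001 -0.001 -1.   ] psi 7.0 21.3 F [-0.6 -0.1 -0.9] op 0.131
[((360, 104, 18, 57), (array([630. , 126.3]), array([15.7, 56.9]), 13.6))]
[((346, 53, 46, 51), (array([617.4, 174.4]), array([39.5, 38.8]), 13.5))]
205 None None
213 None None
221 311 329
229 310 330
237 309 331
245 308 332
253 307 333
261 306 333
269 307 333
277 307 332
285 308 332
293 308 332
301 308 332
309 308 332
317 None None
```

Measured from above, the knob sits at -76.5°, about 9° short of the stop. The pressed collar probably dragged it back when I unwound. I'll reinsert without pressing the collar, turn again, and lift before unwinding.

Call:
servo_tool:
  steps:
    - {"dx": 0.06,"dy": 0.25,"dz": 0,"wx": 0,"wy": 0,"wz": 0.02}
    - {"dx": 0.12,"dy": 0.5,"dz": 0,"wx": 0,"wy": 0,"wz": 0.036}
    - {"dx": 0.2,"dy": 0.75,"dz": 0,"wx": 0,"wy": 0,"wz": 0.036}
    - {"dx": 0.3,"dy": 1,"dz": 0,"wx": 0,"wy": 0,"wz": 0.036}
    - {"dx": 0.3,"dy": 1,"dz": 0,"wx": 0,"wy": 0,"wz": 0.036}

```text
time_s: 21.72
eef_pos: [0.6181, 0.1787, 0.219]
eef_rot: [-0.0, 0.618, 0.786, 0.001]
wrist_force: [-1.0, 0.3, -0.4]
opening: 0.129
grasp_force: 62.3
```

Call:
servo_tool:
  steps:
    - {"dx": 0,"dy": 0.03,"dz": -0.2,"wx": 0,"wy": 0,"wz": 0}
    - {"dx": 0,"dy": 0.03,"dz": -0.4,"wx": 0,"wy": 0,"wz": 0}
    - {"dx": 0,"dy": 0.03,"dz": -0.6,"wx": 0,"wy": 0,"wz": 0}
    - {"dx": 0,"dy": 0.03,"dz": -0.75,"wx": 0,"wy": 0,"wz": 0}
    - {"dx": 0,"dy": 0.03,"dz": -0.82,"wx": 0,"wy": 0,"wz": 0}

```text
time_s: 22.13
eef_pos: [0.6158, 0.177, 0.134]
eef_rot: [-0.002, 0.62, 0.785, -0.001]
wrist_force: [-0.1, -0.0, -1.9]
opening: 0.127
grasp_force: 62.4
```

```bash
python3 - <<'E'
from h import *
for i in range(2): snap('side'); o,R=st()
E
```

```text
[0.6156 0.1768 0.1334] [-0.005 -0.    -1.   ] psi 13.4 22.1833 F [-1.1 -0.4 -1.8] op 0.136
[0.6164 0.1769 0.135 ] [-0.003 -0.    -1.   ] psi 13.4 22.2333 F [-0.2 -0.7 -1.6] op 0.128
```

Call:
servo_tool:
  steps:
    - {"dx": 0.008,"dy": -0.035,"dz": 0,"wx": 0,"wy": 0,"wz": 0}
    - {"dx": 0.008,"dy": -0.035,"dz": -0.03,"wx": 0,"wy": 0,"wz": 0}
    - {"dx": 0.008,"dy": -0.035,"dz": -0.07,"wx": 0,"wy": 0,"wz": 0}
    - {"dx": 0.008,"dy": -0.035,"dz": -0.11,"wx": 0,"wy": 0,"wz": 0}
    - {"dx": 0.008,"dy": -0.035,"dz": -0.13,"wx": 0,"wy": 0,"wz": 0}

```text
time_s: 22.65
eef_pos: [0.6184, 0.1732, 0.1231]
eef_rot: [-0.0, 0.62, 0.785, 0.0]
wrist_force: [-0.3, 0.3, -0.9]
opening: 0.135
grasp_force: 62.4
```

Call:
servo_tool:
  steps:
    - {"dx": 0,"dy": 0,"dz": -0.03,"wx": 0,"wy": 0,"wz": 0}
    - {"dx": 0,"dy": 0,"dz": -0.05,"wx": 0,"wy": 0,"wz": 0}
    - {"dx": 0,"dy": 0,"dz": -0.07,"wx": 0,"wy": 0,"wz": 0}
    - {"dx": 0,"dy": 0,"dz": -0.08,"wx": 0,"wy": 0,"wz": 0}
    - {"dx": 0,"dy": 0,"dz": -0.09,"wx": 0,"wy": 0,"wz": 0}

```text
time_s: 23.07
eef_pos: [0.6184, 0.1733, 0.1141]
eef_rot: [-0.0, 0.619, 0.785, -0.0]
wrist_force: [-1.0, 0.0, -0.6]
opening: 0.133
grasp_force: 62.4
```

Call:
servo_tool:
  steps:
    - {"dx": 0,"dy": 0,"dz": -0.02,"wx": 0,"wy": 0,"wz": 0}
    - {"dx": 0,"dy": 0,"dz": -0.03,"wx": 0,"wy": 0,"wz": -0.03}
    - {"dx": 0,"dy": 0,"dz": -0.03,"wx": 0,"wy": 0,"wz": -0.06}
    - {"dx": 0,"dy": 0,"dz": -0.03,"wx": 0,"wy": 0,"wz": -0.08}
    - {"dx": 0,"dy": 0,"dz": -0.03,"wx": 0,"wy": 0,"wz": -0.1}

```text
time_s: 23.48
eef_pos: [0.6174, 0.1725, 0.1108]
eef_rot: [-0.0, 0.736, 0.677, -0.001]
wrist_force: [-2.2, -3.0, -0.3]
opening: 0.127
grasp_force: 62.4
```

```bash
python3 -c "
from h import *
o,R=st(); print(o['torque'])"
```

```text
[0.6174 0.1725 0.1108] [-0.003 -0.001 -1.   ] psi -4.7 23.4833 F [-2.2 -3.  -0.3] op 0.127
[-0.62134706  0.65492754  0.09421884]
```

Call:
servo_tool:
  steps:
    - {"dx": 0,"dy": 0,"dz": 0,"wx": 0,"wy": 0,"wz": -0.02}
    - {"dx": 0,"dy": 0,"dz": 0,"wx": 0,"wy": 0,"wz": -0.035}
    - {"dx": 0,"dy": 0,"dz": 0,"wx": 0,"wy": 0,"wz": -0.05}
    - {"dx": 0,"dy": 0,"dz": 0,"wx": 0,"wy": 0,"wz": -0.06}
    - {"dx": 0,"dy": 0,"dz": 0,"wx": 0,"wy": 0,"wz": -0.06}

```text
time_s: 23.9
eef_pos: [0.617, 0.1726, 0.1107]
eef_rot: [-0.001, 0.796, 0.606, -0.002]
wrist_force: [-4.7, -2.5, 1.1]
opening: 0.132
grasp_force: 62.5
```

```bash
python3 -c "
from h import *
o,R=st(); print(o['torque'])"
```

```text
[0.617  0.1726 0.1107] [-0.004 -0.001 -1.   ] psi -15.4 23.9 F [-4.7 -2.5  1.1] op 0.132
[-0.47551767  0.89732601  0.13042887]
```

Call:
servo_tool:
  steps:
    - {"dx": 0,"dy": 0,"dz": 0,"wx": 0,"wy": 0,"wz": -0.01}
    - {"dx": 0,"dy": 0,"dz": 0,"wx": 0,"wy": 0,"wz": -0.02}
    - {"dx": 0,"dy": 0,"dz": 0,"wx": 0,"wy": 0,"wz": -0.03}
    - {"dx": 0,"dy": 0,"dz": 0,"wx": 0,"wy": 0,"wz": -0.03}
    - {"dx": 0,"dy": 0,"dz": 0,"wx": 0,"wy": 0,"wz": -0.03}

```text
time_s: 24.32
eef_pos: [0.6167, 0.1727, 0.1106]
eef_rot: [-0.001, 0.823, 0.568, -0.002]
wrist_force: [-5.1, -2.9, 0.5]
opening: 0.136
grasp_force: 62.6
```

```bash
python3 -c "
from h import *
o,R=st(); print(o['torque'])"
```

```text
[0.6167 0.1727 0.1106] [-0.004 -0.001 -1.   ] psi -20.7 24.3167 F [-5.1 -2.9  0.5] op 0.136
[-0.50044895  1.11674666  0.16328071]
```

Call:
servo_tool:
  steps:
    - {"dx": 0,"dy": 0,"dz": 0,"wx": 0,"wy": 0,"wz": -0.01}
    - {"dx": 0,"dy": 0,"dz": 0,"wx": 0,"wy": 0,"wz": -0.02}
    - {"dx": 0,"dy": 0,"dz": 0,"wx": 0,"wy": 0,"wz": -0.03}
    - {"dx": 0,"dy": 0,"dz": 0,"wx": 0,"wy": 0,"wz": -0.04}
    - {"dx": 0,"dy": 0,"dz": 0,"wx": 0,"wy": 0,"wz": -0.04}

```text
time_s: 24.73
eef_pos: [0.6164, 0.1728, 0.1106]
eef_rot: [-0.001, 0.857, 0.515, -0.002]
wrist_force: [-6.1, -2.0, 1.6]
opening: 0.132
grasp_force: 62.7
```

```bash
python3 -c "
from h import *
o,R=st(); print(o['torque'])
w=snap('wrist'); print([ (cv2.boundingRect(k),rect(w,k,.084)) for k in blobs(red(w),10)[:3]],[ (cv2.boundingRect(k),rect(w,k,.062)) for k in blobs(yel(w),10)[:3]]); b=blobs(blue(w))[0]; print(cv2.boundingRect(b)); pickle.dump(w,open('w7.pkl','wb'))
x0,y0,ww,hh=cv2.boundingRect(b)
for r in range(y0,y0+hh,10): u=np.where(blue(w)[r])[0]; print(r,u.min(),u.max())
"
```

```text
[0.6164 0.1728 0.1106] [-0.005 -0.001 -1.   ] psi -28.0 24.7333 F [-6.1 -2.   1.6] op 0.132
[-0.44735796  1.25119874  0.24054648]
[((278, 182, 85, 66), (array([618.3, 177.2]), array([40.6, 44.9]), 3.8))] [((362, 264, 18, 24), (array([628.2, 115. ]), array([ 3.9, 24.3]), 7.3))]
(306, 221, 28, 93)
221 311 328
231 309 330
241 308 332
251 307 332
261 306 333
271 307 333
281 307 332
291 308 332
301 308 332
311 308 332
```

The knob now reads -86.2°, against about -85.8° expected at the stop. I lift straight out without unwinding.

Call:
servo_tool:
  steps:
    - {"dx": 0,"dy": 0,"dz": 0.03,"wx": 0,"wy": 0,"wz": 0}
    - {"dx": 0,"dy": 0,"dz": 0.08,"wx": 0,"wy": 0,"wz": 0}
    - {"dx": 0,"dy": 0,"dz": 0.15,"wx": 0,"wy": 0,"wz": 0}
    - {"dx": 0,"dy": 0,"dz": 0.25,"wx": 0,"wy": 0,"wz": 0}
    - {"dx": 0,"dy": 0,"dz": 0.35,"wx": 0,"wy": 0,"wz": 0}

```text
time_s: 25.2
eef_pos: [0.6197, 0.1735, 0.149]
eef_rot: [0.001, 0.857, 0.515, 0.001]
wrist_force: [-0.2, -0.6, -0.9]
opening: 0.132
grasp_force: 62.9
```

Call:
servo_tool:
  steps:
    - {"dx": 0,"dy": 0,"dz": 0.2,"wx": 0,"wy": 0,"wz": 0}
    - {"dx": 0,"dy": -0.1,"dz": 0.4,"wx": 0,"wy": 0,"wz": 0.03}
    - {"dx": -0.1,"dy": -0.4,"dz": 0.6,"wx": 0,"wy": 0,"wz": 0.06}
    - {"dx": -0.2,"dy": -0.7,"dz": 0.7,"wx": 0,"wy": 0,"wz": 0.09}
    - {"dx": -0.3,"dy": -1,"dz": 0.7,"wx": 0,"wy": 0,"wz": 0.12}

```text
time_s: 25.62
eef_pos: [0.591, 0.0725, 0.2227]
eef_rot: [0.004, 0.743, 0.669, 0.004]
wrist_force: [1.9, -1.0, -0.7]
opening: 0.129
grasp_force: 62.9
```

```bash
python3 - <<'E'
from h import *
for i in range(3): w=snap('wrist')
o,R=st(); pickle.dump(w,open('w8.pkl','wb'))
print([ (cv2.boundingRect(k),rect(w,k,.062)) for k in blobs(yel(w),10)[:3]])
print([ (cv2.boundingRect(k),rect(w,k,.084)) for k in blobs(red(w),10)[:3]])
E
```

```text
[0.5894 0.0714 0.2195] [ 0.005 -0.    -1.   ] psi -6.5 25.7667 F [ 0.1  0.4 -1.6] op 0.132
[((334, 96, 23, 59), (array([622.6, 125. ]), array([16.1, 57.2]), 4.6))]
[((314, 44, 48, 55), (array([617.9, 174.4]), array([38.4, 38.8]), 5.0))]
```

The knob is at -85° with the arm lying across, so it is at the stop. Now I return the key to its holder.

Call:
servo_tool:
  steps:
    - {"dx": -0.06,"dy": -0.2,"dz": 0,"wx": 0,"wy": 0,"wz": 0.03}
    - {"dx": -0.12,"dy": -0.4,"dz": 0,"wx": 0,"wy": 0,"wz": 0.06}
    - {"dx": -0.18,"dy": -0.6,"dz": 0,"wx": 0,"wy": 0,"wz": 0.09}
    - {"dx": -0.24,"dy": -0.8,"dz": 0,"wx": 0,"wy": 0,"wz": 0.12}
    - {"dx": -0.3,"dy": -1,"dz": 0,"wx": 0,"wy": 0,"wz": 0.15}

```text
time_s: 26.18
eef_pos: [0.5591, -0.0267, 0.2178]
eef_rot: [0.001, 0.567, 0.824, 0.001]
wrist_force: [0.0, 0.2, -0.6]
opening: 0.135
grasp_force: 62.8
```

Call:
servo_tool:
  steps:
    - {"dx": -0.06,"dy": -0.2,"dz": 0,"wx": 0,"wy": 0,"wz": 0.03}
    - {"dx": -0.12,"dy": -0.4,"dz": 0,"wx": 0,"wy": 0,"wz": 0.06}
    - {"dx": -0.18,"dy": -0.6,"dz": 0,"wx": 0,"wy": 0,"wz": 0.09}
    - {"dx": -0.24,"dy": -0.8,"dz": 0,"wx": 0,"wy": 0,"wz": 0.12}
    - {"dx": -0.3,"dy": -1,"dz": 0,"wx": 0,"wy": 0,"wz": 0.15}

```text
time_s: 26.6
eef_pos: [0.5293, -0.127, 0.2178]
eef_rot: [0.001, 0.359, 0.933, 0.0]
wrist_force: [0.5, -0.9, -1.2]
opening: 0.135
grasp_force: 62.8
```

Call:
servo_tool:
  steps:
    - {"dx": -0.06,"dy": -0.2,"dz": 0,"wx": 0,"wy": 0,"wz": 0.013}
    - {"dx": -0.12,"dy": -0.4,"dz": 0,"wx": 0,"wy": 0,"wz": 0.013}
    - {"dx": -0.18,"dy": -0.6,"dz": 0,"wx": 0,"wy": 0,"wz": 0.013}
    - {"dx": -0.24,"dy": -0.8,"dz": 0,"wx": 0,"wy": 0,"wz": 0.013}
    - {"dx": -0.3,"dy": -1,"dz": 0,"wx": 0,"wy": 0,"wz": 0.013}

```text
time_s: 27.02
eef_pos: [0.4994, -0.2273, 0.2178]
eef_rot: [0.001, 0.342, 0.94, -0.0]
wrist_force: [0.6, -0.6, -1.4]
opening: 0.134
grasp_force: 62.8
```

Call:
servo_tool:
  steps:
    - {"dx": -0.05,"dy": -0.2,"dz": 0,"wx": 0,"wy": 0,"wz": 0}
    - {"dx": -0.1,"dy": -0.4,"dz": 0,"wx": 0,"wy": 0,"wz": 0}
    - {"dx": -0.15,"dy": -0.6,"dz": 0,"wx": 0,"wy": 0,"wz": 0}
    - {"dx": -0.16,"dy": -0.71,"dz": 0,"wx": 0,"wy": 0,"wz": 0}
    - {"dx": -0.16,"dy": -0.71,"dz": 0,"wx": 0,"wy": 0,"wz": 0}

```text
time_s: 27.43
eef_pos: [0.4831, -0.2996, 0.2174]
eef_rot: [0.001, 0.343, 0.939, -0.001]
wrist_force: [-0.1, -0.5, -0.8]
opening: 0.133
grasp_force: 62.8
```

```bash
python3 - <<'E'
from h import *
for i in range(3): w=snap('wrist'); o,R=st()
pickle.dump(w,open('w9.pkl','wb'))
c=pickle.load(open('w4.pkl','rb'))
def brown(c):
    h=cv2.cvtColor(c['frame'],cv2.COLOR_RGB2HSV); return (h[...,0]<16)&(h[...,0]>4)&(h[...,1]>110)&(h[...,2]>40)
print('click',onz(c,325.4,110.4,.026))
for n,x in (('w4',c),('w9',w)):
    for k in blobs(brown(x),200)[:3]: print(n,cv2.boundingRect(k),rect(x,cv2.convexHull(k),.026))
E
```

```text
[ 0.4831 -0.2982  0.217 ] [ 0.001 -0.    -1.   ] psi 49.9 27.4833 F [ 0.2  0.3 -1.3] op 0.131
[ 0.4831 -0.2972  0.2167] [ 0.001  0.    -1.   ] psi 50.0 27.5333 F [-0.5  0.2 -0.8] op 0.13
[ 0.483  -0.2967  0.2165] [ 0.     0.001 -1.   ] psi 50.0 27.5833 F [ 0.3 -0.2 -1.1] op 0.13
click [ 0.48205899 -0.29923883  0.026     ]
w4 (0, 0, 142, 132) (array([ 456.9, -564.9]), array([142.1, 122.2]), 90.0)
w4 (5, 235, 187, 154) (array([ 768.1, -562.3]), array([221.9, 246.2]), 89.2)
w4 (289, 72, 74, 76) (array([ 482.8, -299.7]), array([60.7, 61.2]), 74.5)
w9 (14, 157, 210, 177) (array([ 401. , -562.3]), array([142.4, 227.2]), 89.9)
w9 (284, 142, 67, 68) (array([ 481.9, -299.5]), array([61.1, 63.2]), 74.5)
w9 (459, 247, 79, 61) (array([ 740.1, -206.6]), array([91.1, 56.7]), 19.2)
```

Call:
servo_tool:
  steps:
    - {"dx": 0,"dy": -0.037,"dz": -0.2,"wx": 0,"wy": 0,"wz": 0}
    - {"dx": 0,"dy": -0.037,"dz": -0.4,"wx": 0,"wy": 0,"wz": 0}
    - {"dx": 0,"dy": -0.037,"dz": -0.6,"wx": 0,"wy": 0,"wz": 0}
    - {"dx": 0,"dy": -0.037,"dz": -0.8,"wx": 0,"wy": 0,"wz": 0}
    - {"dx": 0,"dy": -0.037,"dz": -1,"wx": 0,"wy": 0,"wz": 0}

```text
time_s: 28.0
eef_pos: [0.4831, -0.2999, 0.1156]
eef_rot: [0.0, 0.341, 0.94, 0.0]
wrist_force: [-0.6, 0.7, -1.3]
opening: 0.135
grasp_force: 62.9
```

Call:
servo_tool:
  steps:
    - {"dx": 0,"dy": 0,"dz": -0.15,"wx": 0,"wy": 0,"wz": 0}
    - {"dx": 0,"dy": 0,"dz": -0.28,"wx": 0,"wy": 0,"wz": 0}
    - {"dx": 0,"dy": 0,"dz": -0.38,"wx": 0,"wy": 0,"wz": 0}
    - {"dx": 0,"dy": 0,"dz": -0.46,"wx": 0,"wy": 0,"wz": 0}
    - {"dx": 0,"dy": 0,"dz": -0.5,"wx": 0,"wy": 0,"wz": 0}

```text
time_s: 28.42
eef_pos: [0.4825, -0.3009, 0.0655]
eef_rot: [-0.0, 0.342, 0.94, 0.0]
wrist_force: [-0.4, -0.5, -1.0]
opening: 0.133
grasp_force: 62.9
```

```bash
python3 - <<'E'
from h import *
for i in range(3): snap('side'); o,R=st()
E
```

```text
[ 0.4822 -0.3008  0.0652] [-0.001  0.001 -1.   ] psi 50.0 28.4667 F [-1.1  0.8 -1.1] op 0.127
[ 0.4824 -0.3012  0.0659] [-0.     0.001 -1.   ] psi 50.0 28.5167 F [ 0.   0.8 -1.5] op 0.13
[ 0.4827 -0.3015  0.0666] [ 0. -0. -1.] psi 50.0 28.5667 F [ 0.1  0.1 -1.5] op 0.131
```

Call:
servo_tool:
  steps:
    - {"dx": 0,"dy": 0,"dz": -0.03,"wx": 0,"wy": 0,"wz": 0}
    - {"dx": 0,"dy": 0,"dz": -0.06,"wx": 0,"wy": 0,"wz": 0}
    - {"dx": 0,"dy": 0,"dz": -0.09,"wx": 0,"wy": 0,"wz": 0}
    - {"dx": 0,"dy": 0,"dz": -0.12,"wx": 0,"wy": 0,"wz": 0}
    - {"dx": 0,"dy": 0,"dz": -0.14,"wx": 0,"wy": 0,"wz": 0}

```text
time_s: 28.98
eef_pos: [0.4823, -0.3014, 0.0519]
eef_rot: [-0.0, 0.342, 0.94, 0.0]
wrist_force: [-0.2, -0.4, -1.5]
opening: 0.129
grasp_force: 62.9
```

Call:
servo_tool:
  steps:
    - {"dx": 0,"dy": 0,"dz": -0.01,"wx": 0,"wy": 0,"wz": 0}
    - {"dx": 0,"dy": 0,"dz": -0.02,"wx": 0,"wy": 0,"wz": 0}
    - {"dx": 0,"dy": 0,"dz": -0.025,"wx": 0,"wy": 0,"wz": 0}
    - {"dx": 0,"dy": 0,"dz": -0.025,"wx": 0,"wy": 0,"wz": 0}
    - {"dx": 0,"dy": 0,"dz": -0.025,"wx": 0,"wy": 0,"wz": 0}

```text
time_s: 29.4
eef_pos: [0.4825, -0.3015, 0.0499]
eef_rot: [0.0, 0.342, 0.94, -0.0]
wrist_force: [0.3, -0.1, -1.0]
opening: 0.129
grasp_force: 62.9
```

Call:
servo_tool:
  steps:
    - {"dx": 0,"dy": 0,"dz": -0.005,"wx": 0,"wy": 0,"wz": 0}
    - {"dx": 0,"dy": 0,"dz": -0.01,"wx": 0,"wy": 0,"wz": 0}
    - {"dx": 0,"dy": 0,"dz": -0.015,"wx": 0,"wy": 0,"wz": 0}
    - {"dx": 0,"dy": 0,"dz": -0.02,"wx": 0,"wy": 0,"wz": 0}
    - {"dx": 0,"dy": 0,"dz": -0.02,"wx": 0,"wy": 0,"wz": 0}

```text
time_s: 29.82
eef_pos: [0.4827, -0.3016, 0.0493]
eef_rot: [0.0, 0.342, 0.94, -0.0]
wrist_force: [-4.4, 2.7, 11.0]
opening: 0.132
grasp_force: 64.9
```

Seated, with the collar touching at z≈0.0493. I ease off, open and rise.

Call:
servo_tool:
  steps:
    - {"dx": 0,"dy": 0,"dz": 0.005,"wx": 0,"wy": 0,"wz": 0}
    - {"dx": 0,"dy": 0,"dz": 0.012,"wx": 0,"wy": 0,"wz": 0}
    - {"dx": 0,"dy": 0,"dz": 0.012,"wx": 0,"wy": 0,"wz": 0}
    - {"dx": 0,"dy": 0,"dz": 0.012,"wx": 0,"wy": 0,"wz": 0}
    - {"dx": 0,"dy": 0,"dz": 0.012,"wx": 0,"wy": 0,"wz": 0}

```text
time_s: 30.23
eef_pos: [0.4826, -0.3016, 0.0493]
eef_rot: [0.0, 0.342, 0.94, -0.0]
wrist_force: [-0.5, 0.6, 4.8]
opening: 0.13
grasp_force: 63.6
```

Call:
servo_tool:
  steps:
    - {"dx": 0,"dy": 0,"dz": 0,"wx": 0,"wy": 0,"wz": 0}
    - {"dx": 0,"dy": 0,"dz": 0,"wx": 0,"wy": 0,"wz": 0}
    - {"dx": 0,"dy": 0,"dz": 0,"wx": 0,"wy": 0,"wz": 0}
    - {"dx": 0,"dy": 0,"dz": 0,"wx": 0,"wy": 0,"wz": 0}
    - {"dx": 0,"dy": 0,"dz": 0,"wx": 0,"wy": 0,"wz": 0}
  jaw: 0.5

```text
time_s: 30.65
eef_pos: [0.4823, -0.3014, 0.0488]
eef_rot: [-0.0, 0.342, 0.94, 0.0]
wrist_force: [0.2, 0.1, 0.4]
opening: 0.502
grasp_force: 0.0
```

Call:
servo_tool:
  steps:
    - {"dx": 0,"dy": 0,"dz": 0.1,"wx": 0,"wy": 0,"wz": 0}
    - {"dx": 0,"dy": 0,"dz": 0.3,"wx": 0,"wy": 0,"wz": 0}
    - {"dx": 0,"dy": 0,"dz": 0.5,"wx": 0,"wy": 0,"wz": 0}
    - {"dx": 0,"dy": 0,"dz": 0.75,"wx": 0,"wy": 0,"wz": 0}
    - {"dx": 0,"dy": 0,"dz": 1,"wx": 0,"wy": 0,"wz": 0}

```text
time_s: 31.07
eef_pos: [0.4822, -0.3012, 0.1504]
eef_rot: [-0.0, 0.342, 0.94, 0.0]
wrist_force: [1.2, -0.5, 0.3]
opening: 0.498
grasp_force: 0.0
```

Call:
servo_tool:
  steps:
    - {"dx": 0.1,"dy": 0.1,"dz": 0.2,"wx": 0,"wy": 0,"wz": 0.03}
    - {"dx": 0.3,"dy": 0.2,"dz": 0.4,"wx": 0,"wy": 0,"wz": 0.06}
    - {"dx": 0.5,"dy": 0.3,"dz": 0.6,"wx": 0,"wy": 0,"wz": 0.09}
    - {"dx": 0.75,"dy": 0.4,"dz": 0.8,"wx": 0,"wy": 0,"wz": 0.12}
    - {"dx": 0.95,"dy": 0.5,"dz": 0.9,"wx": 0,"wy": 0,"wz": 0.15}

```text
time_s: 31.48
eef_pos: [0.5796, -0.2515, 0.2433]
eef_rot: [0.002, 0.111, 0.994, -0.001]
wrist_force: [0.6, 0.3, 0.9]
opening: 0.502
grasp_force: 0.0
```

```bash
python3 - <<'E'
from h import *
for i in range(3): w=snap('wrist')
o,R=st(); s=snap('side'); t=snap('top')
for k in blobs(blue(w))[:3]: print(cv2.boundingRect(k),rect(w,k,.084))
s0=pickle.load(open('side0.pkl','rb'))
print('side now',[cv2.boundingRect(k) for k in blobs(blue(s),5)[:4]],'start',[cv2.boundingRect(k) for k in blobs(blue(s0),5)[:4]])
for k in blobs(red(w))[:1]: print(rect(w,k,.084))
for k in blobs(yel(w))[:2]: print(rect(w,k,.062))
# scene change, start vs now
d=np.abs(s['frame'].astype(int)-s0['frame']).sum(2)>90
for n,(x,y,a,b) in dict(glue=(278,115,22,50),tape=(188,180,38,24),offcut=(424,236,40,32),big=(420,265,35,52),small=(428,340,20,28),holderkey=(360,300,50,60)).items(): print(n,d[y:y+b,x:x+a].mean().round(3))
# black roller dark mask in top
g=cv2.cvtColor(w['frame'],cv2.COLOR_RGB2GRAY); 
cs=[k for k in blobs(g<45,150)]
for k in cs[:6]: print('dark',cv2.boundingRect(k),rect(w,k,.045))
cv2.imwrite('pics/fin.png',w['frame'][:,:,::-1])
E
```

```text
[ 0.5789 -0.2509  0.2408] [ 0.002 -0.002 -1.   ] psi 77.1 31.6333 F [-1.7  0.3 -0.8] op 0.495
(248, 193, 45, 29) (array([ 595.9, -311.2]), array([51. , 29.9]), 82.8)
(240, 80, 27, 33) (array([ 482.3, -297. ]), array([16.3, 31. ]), 49.5)
(187, 138, 20, 21) (array([ 516.9, -368.2]), array([12.3, 26. ]), 45.2)
side now [(427, 269, 23, 36), (378, 309, 18, 19), (432, 343, 15, 15)] start [(427, 269, 23, 36), (378, 308, 19, 20), (432, 343, 15, 15)]
(array([625. ,  98.8]), array([15.1,  5.3]), 5.7)
glue 0.0
tape 0.0
offcut 0.0
big 0.0
small 0.03
holderkey 0.019
dark (18, 242, 584, 158) (array([ 799.3, -314.5]), array([915.6, 274.1]), 77.4)
dark (601, 113, 39, 62) (array([623.8,  97.5]), array([80.6, 42. ]), 5.3)
dark (249, 188, 44, 24) (array([ 598.6, -318.2]), array([53.7, 29.2]), 75.5)
dark (553, 14, 15, 176) (array([567.9,  29.5]), array([196.1,   3.8]), 5.4)
dark (250, 84, 17, 29) (array([ 482.6, -299.6]), array([ 7.6, 33.7]), 49.6)
dark (583, 176, 31, 15) (array([664.1,  73.4]), array([34.1, 17. ]), 65.2)
```

```bash
python3 -c "
from h import *
print(workorder.hand_in())"
```

```text
the job is handed in; nothing more can be done
None
```

The job is handed in: the roller is home against the stop, the knob was turned clockwise to its stop with the key only (it sprang back about 9° on the first try, so I turned it a second time), the arm lies across above the roller, and the key stands back upright in its holder. The glue, tape and leather block did not move, and the run took about 32 s.

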